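File the photo albums on the mantelpiece

ROBOT

A 6-joint arm with a two-finger parallel gripper is mounted at the origin on the work surface. World frame = base frame: x ahead of the robot, y to its left, z up, the work surface at z = 0. Lengths are in m, angles in rad, forces in N, time in s.
With the tool pointing down it reaches from about 0.35 to 0.725 m from the base axis. Payload 4.3 kg.
Tool frame: the origin (TCP) lies midway between the tips of the shut fingers; the grasp point (between the pads) lies 19 mm behind it; x points along the fingers, y is the direction in which the jaws open and shut, and the axes are right-handed (so a half turn about x gives the same grasp; the last joint's range is limited). The gripper opens to 85 mm and grips with 20 to 120 N. Pads are 22 mm wide; open, the fingers measure 114 mm over their backs; the gripper's body (76 mm by 85 mm) begins 54 mm behind the grasp point. The pads swing forward as they close: fully open they stand 13 mm farther back than shut.
Start: joints at [1.034, 0.377, 0.081, 1.274, 0, 1.46], TCP at [0.238, 0.523, 0.231] pointing down, gripper open.
Joint ranges: [-2.72, 2.72], [-0.84, 1.66], [-1.02, 1.22], [-1.77, 2.12], [-1.37, 1.28], [-3.14, 3.14]. Speed limits (rad/s): [2.57, 2.57, 3.14, 3.14, 3.14, 3.14].

INTERFACE

Orientations are given as a unit quaternion [w, x, y, z].
In Python, from station import bot gives the robot as it stands.
- The arm moves only by the tool carry_out, never from a script. Its arguments are lists of equal length, an entry for each row: "offset": the shift along the world's x, y, z in m, a list of three; "dr": the turn, a rotation vector about the world's x, y, z in rad, a list of three; "hand": the gripper command: -1 is shut, 1 is fully open, values between are in proportion. In form: {"offset": [[tx, ty, tz], ...], "dr": [[ax, ay, az], ...], "hand": [hand, ...]}. A call has exactly 5 rows; each row is the pose to reach, as a shift and turn from the pose commanded when the call began; what a row does not reach only later rows make up. A row lasts 1/8 s, in which the tool goes at most 62.5 mm and 10.7 degrees, less where a joint would pass 70% of its speed; a pose out of reach is approached as far as the arm can. A call with a gripper value outside its range is refused whole. The fingers move at their own pace and stop on an object; "grip_force" is the grip in N (left out, the last holds). Time passes only in rows, so rows that repeat a pose let the fingers close, or fill a call up. It gives the time, the measured TCP pose, the force and the opening at its end, in the units of the state.
- bot.state(): the state, without advancing time (a new reading comes with each control period).
- bot.grab_frame(name): name is "side" or "top"; returns a dict with "color" (420x560x3 uint8, red, green, blue), "intrinsics" (3x3 intrinsics, pixels), "pose" (4x4, takes a point from camera to world coordinates). Camera axes: x right, y down, z forward; pixel columns grow to the right and rows downward; lengths in m; the calibration is good to about 2 mm. A picture is of the moment at which its call begins. There is no depth.
- bot.hand_in(): hands the job in, once; it reports no verdict.
The state is a dict: "time": time; "qpos": joint angles; "joint_vel": joint speeds; "joint_efforts": joint torques, N m; "tool_pos": TCP position; "tcp_rot": TCP orientation; "contact_force": force on the tool from outside, world axes, zero at the start; "moment": the same for the moment, N m; "finger_gap": opening from 0.0 (shut) to 1.0 (fully open).
Only numpy, scipy, OpenCV 4.12 (cv2) and the standard library are available. Lean on these libraries where they do the work, as an engineer would, in place of code of your own. Each camera call takes 0.05 s, during which the arm holds its last target. There are 200 camera calls.

TASK

First lift the empty mug away from in front of the album rack and stand it on the round cork coaster. Then file every photo album that stands loose on the mantelpiece into the rack, spine towards the robot: slide each into the narrow gap where it belongs, so that the row keeps stepping down in height from the robot's left to its right, easing its neighbours apart with it, and push it fully home until its spine is level with the others. The albums already there stay upright and roughly straight in the row, and the ornaments are left where they are.

Things in the scene. Friction and masses are not known exactly. Their poses are not given: they have to be found in the camera images.
- rack: Fixed oak rack. Origin: centre of underside; x points from its open front (robot side) to its back, y left along the row. Base board 10 mm thick (albums stand on it), front edge x = -50 mm; end panels 12 mm thick, 88 high, inner faces y = +-122 mm, x = -45 to 55; back rail face x = +45, 28 to 58 mm up. An album fully home touches the rail: origin at x = 0, spine at x = -45 mm.
- album_128: Upright photo album, 128 mm tall, 90 deep, 26 thick, 243 g; it stands in the rack, first on the left (+y), fully home; gaps between the five are 15 to 21 mm; it slides easily on the board (friction 0.3). Origin: centre of underside; x runs from its half-round spine (x = -45 mm) to the fore-edge (x = +45, corners rounded 9 mm), y across the thickness, z up.
- album_114: Upright photo album, 114 mm tall, 90 deep, 26 thick, 217 g; it stands in the rack, second from the left, fully home; gaps between the five are 15 to 21 mm; it slides easily on the board (friction 0.3). Origin: centre of underside; x runs from its half-round spine (x = -45 mm) to the fore-edge (x = +45, corners rounded 9 mm), y across the thickness, z up.
- album_100: Upright photo album, 100 mm tall, 90 deep, 26 thick, 190 g; it stands in the middle of the rack, fully home; gaps between the five are 15 to 21 mm; it slides easily on the board (friction 0.3). Origin: centre of underside; x runs from its half-round spine (x = -45 mm) to the fore-edge (x = +45, corners rounded 9 mm), y across the thickness, z up.
- album_86: Upright photo album, 86 mm tall, 90 deep, 26 thick, 163 g; it stands in the rack, second from the right, fully home; gaps between the five are 15 to 21 mm; it slides easily on the board (friction 0.3). Origin: centre of underside; x runs from its half-round spine (x = -45 mm) to the fore-edge (x = +45, corners rounded 9 mm), y across the thickness, z up.
- album_72: Upright photo album, 72 mm tall, 90 deep, 26 thick, 137 g; it stands in the rack, last on the right (-y), fully home; gaps between the five are 15 to 21 mm; it slides easily on the board (friction 0.3). Origin: centre of underside; x runs from its half-round spine (x = -45 mm) to the fore-edge (x = +45, corners rounded 9 mm), y across the thickness, z up.
- album_121: Upright photo album, 121 mm tall, 90 deep, 24 thick, 206 g; it stands loose on the shelf (absent in some runs). By height it belongs between the 128 mm and the 114 mm album. Origin: centre of underside; x runs from its half-round spine (x = -45 mm) to the fore-edge (x = +45, corners rounded 9 mm), y across the thickness, z up.
- album_121_spine (a point): The foot of the 121 mm album's spine, at its x = -45 mm, y = 0, z = 0.
- album_107: Upright photo album, 107 mm tall, 90 deep, 24 thick, 182 g; it stands loose on the shelf (absent in some runs). By height it belongs between the 114 mm and the 100 mm album. Origin: centre of underside; x runs from its half-round spine (x = -45 mm) to the fore-edge (x = +45, corners rounded 9 mm), y across the thickness, z up.
- album_107_spine (a point): The foot of the 107 mm album's spine, at its x = -45 mm, y = 0, z = 0.
- album_93: Upright photo album, 93 mm tall, 90 deep, 24 thick, 158 g; it stands loose on the shelf (absent in some runs). By height it belongs between the 100 mm and the 86 mm album. Origin: centre of underside; x runs from its half-round spine (x = -45 mm) to the fore-edge (x = +45, corners rounded 9 mm), y across the thickness, z up.
- album_93_spine (a point): The foot of the 93 mm album's spine, at its x = -45 mm, y = 0, z = 0.
- album_79: Upright photo album, 79 mm tall, 90 deep, 24 thick, 134 g; it stands loose on the shelf (absent in some runs). By height it belongs between the 86 mm and the 72 mm album. Origin: centre of underside; x runs from its half-round spine (x = -45 mm) to the fore-edge (x = +45, corners rounded 9 mm), y across the thickness, z up.
- album_79_spine (a point): The foot of the 79 mm album's spine, at its x = -45 mm, y = 0, z = 0.
- mug: Empty white stoneware mug, 80 mm across, 90 mm high, wall 4 mm, 260 g, standing before the rack. Origin: centre of its underside; z up. Its handle is at +y: a 10 mm thick round bar bent in the y-z plane, from the wall (y = 40 mm) out to y = 77 mm, between z = 15 and 79 mm.
- mug_handle (a point): The middle of the handle's outer half, on the mug at x = 0, y = 62 mm, z = 58 mm; the handle can be pinched across the mug's x direction, from above.
- coaster: Round cork coaster, 110 mm across, 5 mm thick, fixed. Origin: centre of its underside.
- bottle: Cobalt glass bottle, 72 mm across, 202 mm high with its stopper. An ornament, loose. Origin: centre of its underside.
- photo_holder: Spring-clip steel photo holder on a 68 mm round foot with a clear acrylic panel 105 mm wide (along its y), 135 mm high in all. An ornament, loose. Origin: centre of its underside.
- toy_car: Wooden toy car, 120 mm long (along its y), 62 mm wide, 54 mm high. An ornament, loose. Origin: centre of its underside.
- candlestick: Brass candlestick with a candle, foot 72 mm across, 146 mm high. An ornament, loose. Origin: centre of its underside.
- matchbox: Matchbox 35 x 60 x 18 mm, loose. Origin: centre of its underside.

How it is judged:
By the outcome, as a careful person would: the job done as asked, in the order asked, and still so for the second after the job is handed in, with the robot touching nothing.
Of album_121, album_107, album_93, album_79 only 3 to 4 are there at a start; the rules pass over those that are not, and their reading is None.
At some moment in a run one of mug may be knocked a few centimetres aside while the robot is not near it.
Once in a run the grip may slacken for a moment while it holds something.
It also fails if it takes over 210 s, if anything falls off the work surface, if the arm or the gripper's body presses on something with over 40 N, if the wrist force passes 120 N, or if a joint passes its speed limit or range.

## Working session

There is one attempt and no reset: what is moved stays moved. The work goes in short steps, Python scripts to look and compute and a tool call to move; the robot and the scene stay as the last step left them, time stands still between calls to the robot, and variables do not carry over. Pictures are saved under pics/ and viewed, about 12 in all and at most 16, crops included, and the job is handed in when it is done.

Besides the shell and the picture viewer there is one more tool, called after "Request:" by a JSON object that holds its "method" and its "body". carry_out: Moves the arm, as the interface text tells. Its arguments: {"type":"object","properties":{"offset":{"type":"array"},"dr":{"type":"array"},"hand":{"type":"array"},"grip_force":{"type":"number"}},"required":["offset","dr","hand"]}

```bash
ls; mkdir -p pics
python3 - <<'E'
from station import bot
import cv2,numpy as np
print(bot.state())
for n in("side","top"):
    f=bot.grab_frame(n)
    cv2.imwrite(f"pics/{n}0.png",cv2.resize(f["color"][:,:,::-1],(800,600),interpolation=cv2.INTER_CUBIC))
    print(n,f["intrinsics"],f["pose"])
E
```

```text
pics
{'time': 0.0, 'qpos': array([ 1.03367803e+00,  3.78078364e-01,  7.96454819e-02,  1.27441627e+00,
       -3.85251149e-05,  1.46047043e+00]), 'joint_vel': array([-0.000158  , -0.0021406 , -0.0002376 , -0.00034755, -0.00034926,
       -0.00074299]), 'joint_efforts': array([ 6.99185402e-04, -4.63609636e+01,  2.69873679e+01,  2.08399486e-02,
       -2.07399894e-04,  5.20912678e-06]), 'tool_pos': array([0.23770427, 0.5228457 , 0.23035974]), 'tcp_rot': array([ 0.69084938,  0.14905876,  0.69128529, -0.1504436 ]), 'contact_force': array([ 0.39440328, -0.05429353, -1.6093776 ]), 'moment': array([ 0.01081412, -0.05412456,  0.02476487]), 'finger_gap': 1.0000129878188484}
side [[394.24103778   0.         284.97034735]
 [  0.         394.24103778 207.38391024]
 [  0.           0.           1.        ]] [[ 0.8382675  -0.36542418  0.40468849  0.09022336]
 [-0.54525288 -0.55821291  0.62537799 -0.77381715]
 [-0.0026259  -0.74489161 -0.66718033  0.87179688]
 [ 0.          0.          0.          1.        ]]
top [[405.93128812   0.         284.09528235]
 [  0.         405.93128812 212.56410712]
 [  0.           0.           1.        ]] [[ 0.02357291 -0.98429569  0.17494658  0.34083654]
 [-0.99971825 -0.02369574  0.00138697 -0.00178234]
 [ 0.0027803  -0.17492998 -0.98457695  1.35958001]
 [ 0.          0.          0.          1.        ]]
```

View pics/top0.png

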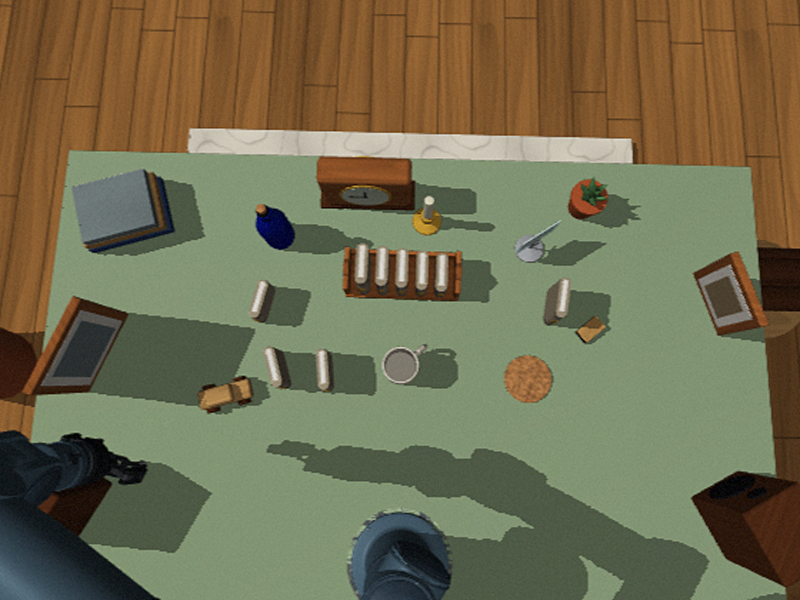

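View pics/side0.png

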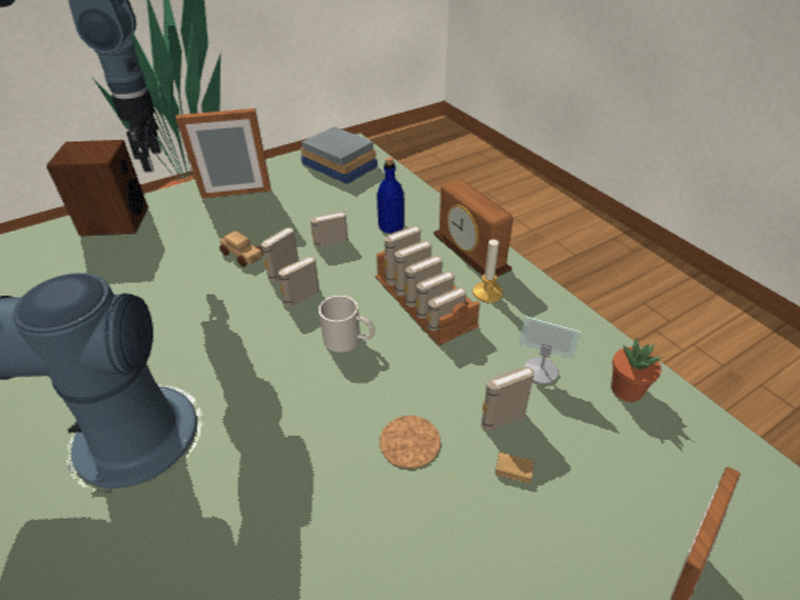

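The top view shows the rack at (402,275), the mug at (402,365) with its handle towards (424,349), and the coaster at (528,379). Four albums are loose, at (260,300), (275,367), (323,370) and (557,300). Next I'll zoom in to identify heights and spine ends.

```bash
cat > h.py <<'E'
from station import bot
import cv2,numpy as np
def get(n):
    f=bot.grab_frame(n); f["w2c"]=np.linalg.inv(f["pose"]); return f
def proj(f,P):
    P=np.atleast_2d(P); c=P@f["w2c"][:3,:3].T+f["w2c"][:3,3]; p=c@f["intrinsics"].T
    return p[:,:2]/p[:,2:]
def ray(f,uv,z):
    uv=np.atleast_2d(uv).astype(float); d=np.c_[uv,np.ones(len(uv))]@np.linalg.inv(f["intrinsics"]).T@f["pose"][:3,:3].T
    o=f["pose"][:3,3]; return o+d*((z-o[2])/d[:,2:])
def crop(f,x0,x1,y0,y1,s,name):
    cv2.imwrite("pics/"+name,cv2.resize(f["color"][y0:y1,x0:x1,::-1],None,fx=s,fy=s,interpolation=cv2.INTER_CUBIC))
E
python3 - <<'E'
from h import *
t=get("top");s=get("side")
np.savez("f0.npz",top=t["color"],side=s["color"])
a=cv2.resize(t["color"][160:300,135:435],None,fx=2.66,fy=2.66,interpolation=cv2.INTER_CUBIC)
cv2.imwrite("pics/tc.png",a[:,:,::-1])
b=s["color"][145:245,150:290]; c=s["color"][255:345,330:400]
b=cv2.resize(b,(560,400),interpolation=cv2.INTER_CUBIC);c=cv2.resize(c,(233,300),interpolation=cv2.INTER_CUBIC)
o=np.zeros((400,793,3),np.uint8);o[:,:560]=b;o[:300,560:]=c
cv2.imwrite("pics/sc.png",o[:,:,::-1])
print(ray(t,[[281,192]],.01),ray(t,[[281,255]],.09),ray(t,[[369.5,265]],.005))
E
```

```text
[[0.65153177 0.01234003 0.01      ]] [[0.43181743 0.00648774 0.09      ]] [[ 0.41183696 -0.28708266  0.005     ]]
```

View pics/tc.png

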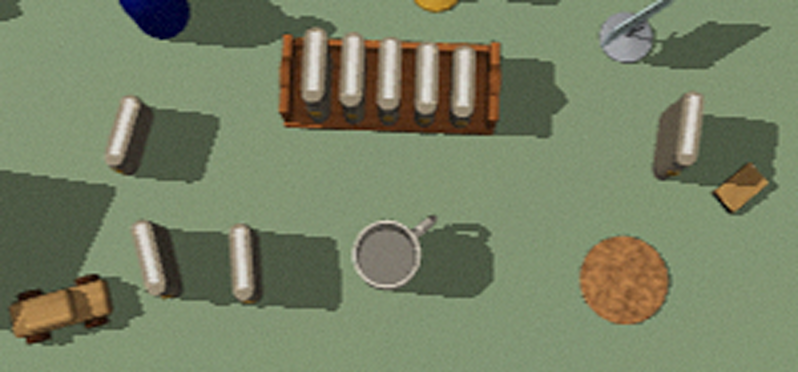

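View pics/sc.png

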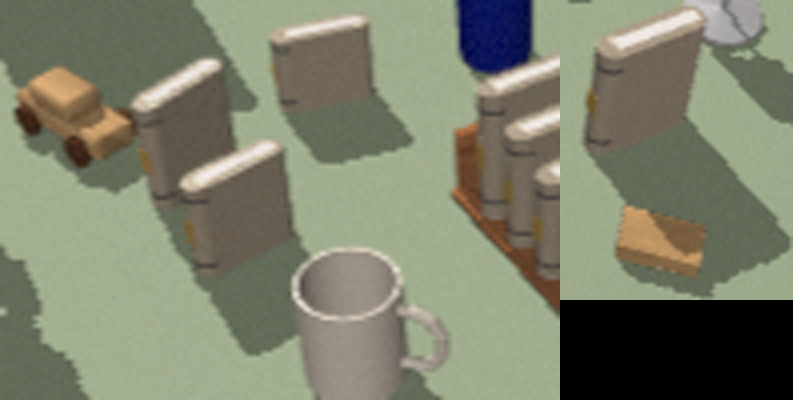

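All four loose albums stand with their spines roughly towards the robot (left, bottom-left in the crops). The tall one at right, crop (690,130), looks like 121. I'll fit poses by matching silhouettes in both views.

```bash
cat > fit.py <<'E'
from h import *
from scipy.optimize import minimize
from scipy.spatial.transform import Rotation as Ro
S=4
def hull(im,f,P,val):
    p=cv2.convexHull(proj(f,P).astype(np.float32))
    cv2.fillConvexPoly(im,np.round((p*S+S/2-.5)*16).astype(np.int32),val,shift=4)
def T(x,y,a,P):
    c,s=np.cos(a),np.sin(a);P=np.asarray(P,float)
    return np.c_[x+c*P[:,0]-s*P[:,1],y+s*P[:,0]+c*P[:,1],P[:,2]]
def album(H,t,z0=0):
    r=t/2;a=np.linspace(np.pi/2,1.5*np.pi,9);o=[(-.045+r+r*np.cos(q),r*np.sin(q)) for q in a]
    for sg,qs in((-1,np.linspace(-np.pi/2,0,5)),(1,np.linspace(0,np.pi/2,5))):
        o+=[(.036+.009*np.cos(q),sg*(r-.009)+.009*np.sin(q)) for q in qs]
    o=np.array(o);return np.r_[np.c_[o,0*o[:,0]+z0],np.c_[o,0*o[:,0]+z0+H]]
def cyl(r,z0,z1):
    a=np.linspace(0,2*np.pi,40);o=np.c_[r*np.cos(a),r*np.sin(a)]
    return np.r_[np.c_[o,0*a+z0],np.c_[o,0*a+z1]]
def box(x0,x1,y0,y1,z0,z1): return np.array([(x,y,z) for x in(x0,x1) for y in(y0,y1) for z in(z0,z1)])
def mug(im,f,x,y,a,z=0):
    P=cyl(.04,0,.09);P[:,2]+=z;hull(im,f,T(x,y,a,P),1)
    q=np.linspace(-np.pi/2,np.pi/2,14)
    C=np.c_[0*q,.04+.032*np.cos(q),.047+.027*np.sin(q)+z]
    w=np.array([[dx,dy,dz] for dx in(-.004,.004) for dy in(-.004,.004) for dz in(-.004,.004)])
    for i in range(13): hull(im,f,T(x,y,a,np.r_[C[i]+w,C[i+1]+w]),1)
def nongreen(f):
    c=f["color"].astype(int); return (c[:,:,0]-c[:,:,1]> -6).astype(np.float32)
def wood(f):
    c=f["color"].astype(int); return (c[:,:,0]-c[:,:,2]>45)&(c[:,:,0]>c[:,:,1])
def cost(draw,fs,obs,boxes,ncls=1):
    e=0
    for f,o,b in zip(fs,obs,boxes):
        im=np.zeros((420*S,560*S),np.uint8);draw(im,f)
        x0,x1,y0,y1=b;sub=im[y0*S:y1*S,x0*S:x1*S]
        for k in range(1,ncls+1):
            m=cv2.resize((sub==k).astype(np.float32),(x1-x0,y1-y0),interpolation=cv2.INTER_AREA)
            e+=np.abs(m-(o[y0:y1,x0:x1]==k)).sum()
    return e
def bb(f,P,m=7):
    p=proj(f,P);a=p.min(0)-m;b=p.max(0)+m
    return int(max(a[0],0)),int(min(b[0],560)),int(max(a[1],0)),int(min(b[1],420))
def nm(fun,x0,step):
    x0=np.array(x0,float)
    for k in(1,.3):
        s=np.vstack([x0]+[x0+k*np.eye(len(x0))[i]*step[i] for i in range(len(x0))])
        r=minimize(fun,x0,method="Nelder-Mead",options=dict(initial_simplex=s,xatol=1e-4,fatol=.05,maxiter=250*len(x0)));x0=r.x
    return r
def fitmug(fs,g,z=0):
    P=cyl(.085,0,.095)+[g[0],g[1],z]
    return nm(lambda p:cost(lambda im,f:mug(im,f,*p,z=z),fs,[nongreen(f) for f in fs],[bb(f,P) for f in fs]),g,[.01,.01,.3])
RB=[(box(-.05,.055,-.134,.134,0,.01)),(box(-.045,.055,.122,.134,0,.088)),(box(.045,.055,-.134,.134,.028,.058))]
def rackdraw(im,f,x,y,a,items):   # items: (y,x,yaw,H,t) in rack frame
    for P in RB: hull(im,f,T(x,y,a,P),1)
    for (yy,xx,aa,H,t) in sorted(items,reverse=True): hull(im,f,T(x,y,a,T(xx,yy,aa,album(H,t,.01))),2)
    hull(im,f,T(x,y,a,box(-.045,.055,-.134,-.122,0,.088)),1 if True else 0)
def lab(f):
    n=nongreen(f)>0;return np.where(n,np.where(wood(f),1,2),0)
E
cat > run1.py <<'E'
from fit import *
fs=[get("top"),get("side")]
st=bot.state();q=st["tcp_rot"];print(np.round(Ro.from_quat([q[1],q[2],q[3],q[0]]).as_matrix(),3).tolist())
print([f["color"][int(v),int(u)].tolist() for f,(u,v) in zip(fs,[(200,230),(300,330)])])
obs=[nongreen(f) for f in fs]
r=fitmug(fs,[.431,.0065,-2.2]);print("mug",np.round(r.x,4),round(r.fun))
t=fs[0]
def g(u,v):return ray(t,[[u/800*560,v/600*420]],.1)[0,:2]
def draw(im,f,p):
    for i in range(0,len(p),4): hull(im,f,T(p[i],p[i+1],p[i+2],album(p[i+3],.024)),1)
for name,cs in(("A",[(260,300)]),("BC",[(275,367),(323,370)]),("D",[(559,300)])):
    x0=[];P=[]
    for c in cs:
        a=g(*c);x0+=[a[0],a[1],0,.1];P.append(T(a[0],a[1],0,album(.12,.05)))
    P=np.vstack(P);bs=[bb(f,P,6) for f in fs]
    r=nm(lambda p:cost(lambda im,f:draw(im,f,p),fs,obs,bs),x0,[.01,.01,.2,.015]*len(cs))
    print(name,np.round(r.x.reshape(-1,4),4).tolist(),round(r.fun,1))
L=[lab(f) for f in fs];Hs=[.128,.114,.1,.086,.072]
P=T(.64,.01,0,box(-.05,.055,-.134,.134,0,.14));bs=[bb(f,P,3) for f in fs]
r=nm(lambda p:cost(lambda im,f:rackdraw(im,f,*p[:3],[(p[3+i],0,0,Hs[i],.026) for i in range(5)]),fs,L,bs,2),[.64,.01,0,.088,.044,0,-.044,-.088],[.01,.01,.05]+[.006]*5)
print("rack",np.round(r.x,4).tolist(),round(r.fun,1))
E
python3 run1.py
```

```text
[[-0.0, 0.414, 0.91], [-0.001, 0.91, -0.414], [-1.0, -0.001, -0.0]]
[[139, 153, 124], [161, 172, 140]]
mug [ 0.4287  0.0093 -2.4358] 847
A [[0.5705, 0.3337, -0.241, 0.0776]] 95.9
BC [[0.4165, 0.284, 0.2976, 0.1075], [0.4137, 0.1791, 0.1091, 0.0929]] 699.2
D [[0.5815, -0.3416, -0.1511, 0.1215]] 284.0
rack [0.6428, 0.0109, -0.0124, 0.089, 0.0449, 0.001, -0.0444, -0.0891] 2867.5
```

```bash
cat > ov.py <<'E'
from fit import *
fs=[get("top"),get("side")]
out=[]
R=[0.6428,0.0109,-0.0124];Y=[.089,.0449,.001,-.0444,-.0891];Hs=[.128,.114,.1,.086,.072]
AL=[(.5705,.3337,-.241,.079),(.4165,.284,.2976,.107),(.4137,.1791,.1091,.093),(.5815,-.3416,-.1511,.121)]
for f,(x0,x1,y0,y1) in zip(fs,[(160,430,160,295),(150,420,145,345)]):
    o=f["color"][:,:,::-1].copy();o=cv2.resize(o,None,fx=S,fy=S,interpolation=cv2.INTER_CUBIC)
    ims=[]
    def dr(fn):
        im=np.zeros((420*S,560*S),np.uint8);fn(im);c,_=cv2.findContours(im,0,2);cv2.drawContours(o,c,-1,(0,0,255),1)
    dr(lambda im:mug(im,f,.4287,.0093,-2.4358))
    for a in AL: dr(lambda im:hull(im,f,T(*a[:3],album(a[3],.024)),1))
    for P in RB: dr(lambda im:hull(im,f,T(*R,P),1))
    for y,H in zip(Y,Hs): dr(lambda im:hull(im,f,T(*R,T(0,y,0,album(H,.026,.01))),1))
    n=(nongreen(f)*255).astype(np.uint8)
    out.append(o[y0*S:y1*S,x0*S:x1*S])
    out.append(cv2.resize(cv2.cvtColor(n,8),None,fx=1,fy=1)[y0:y1,x0:x1])
a=cv2.resize(out[0],(540,270));b=cv2.resize(out[2],(440,326));m1=cv2.resize(out[1],(260,130));m2=cv2.resize(out[3],(260,193))
c=np.zeros((600,800,3),np.uint8);c[:270,:540]=a;c[272:598,:440]=b;c[:130,540:]=m1;c[272:465,540:]=m2
cv2.imwrite("pics/ov.png",c)
t=fs[0]
for u,v in[(280,255),(289,248),(270,190)]: print(fs[0]["color"][v,u])
E
python3 ov.py
```

```text
[126 122 109]
[165 160 147]
[141 126 106]
```

View pics/ov.png

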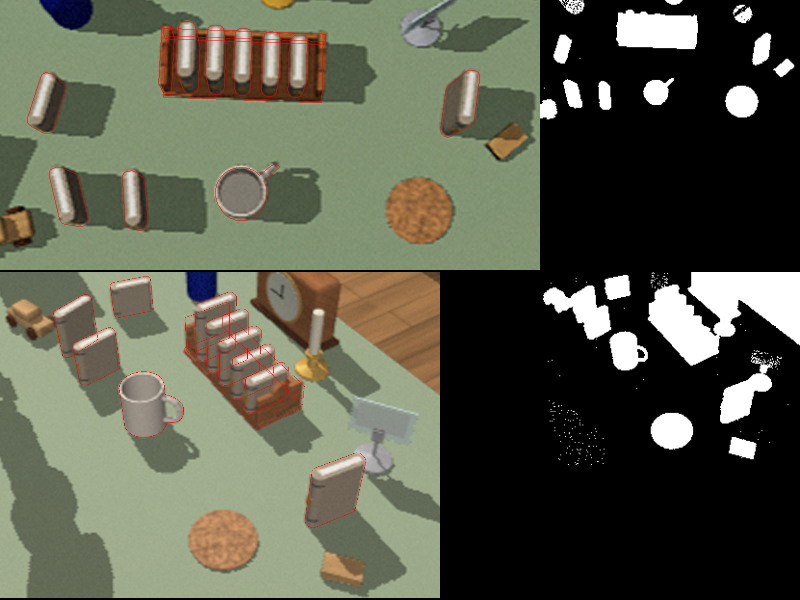

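The contours match well: A is 79, B is 107, C is 93 and D is 121. The mug is at (.4287,.0093) with its handle point near (.469,-.038). Moving to hover over the handle.

Request:
{"method": "carry_out", "body": {"offset": [[0.023,-0.056,0],[0.046,-0.112,0],[0.069,-0.168,0],[0.092,-0.224,0],[0.115,-0.28,0]], "dr": [[0,0,-0.088],[0,0,-0.175],[0,0,-0.263],[0,0,-0.35],[0,0,-0.438]], "hand": [1,1,1,1,1], "grip_force": 80}}

```text
time: 1.02
tool_pos: [0.3536, 0.2418, 0.2316]
tcp_rot: [0.642, 0.297, 0.641, -0.297]
contact_force: [0.5, -0.8, -0.3]
finger_gap: 1.0
```

Request:
{"method": "carry_out", "body": {"offset": [[0.023,-0.056,-0.01],[0.046,-0.112,-0.02],[0.069,-0.168,-0.04],[0.092,-0.224,-0.06],[0.116,-0.281,-0.08]], "dr": [[0,0,0],[0,0,0],[0,0,0],[0,0,0],[0,0,0]], "hand": [1,1,1,1,1]}}

```text
time: 1.65
tool_pos: [0.4679, -0.0351, 0.1526]
tcp_rot: [0.642, 0.297, 0.642, -0.296]
contact_force: [1.4, 0.9, 0.0]
finger_gap: 1.0
```

```bash
cat > st.py <<'E'
from fit import *
s=bot.state();q=s["tcp_rot"];print("t",round(s["time"],2),"tcp",np.round(s["tool_pos"],4),"F",np.round(s["contact_force"],1),"gap",round(s["finger_gap"],3),"q",np.round(s["qpos"],2))
M=Ro.from_quat([q[1],q[2],q[3],q[0]]).as_matrix();print("toolx",np.round(M[:,0],3),"tooly",np.round(M[:,1],3),round(np.degrees(np.arctan2(M[1,1],M[0,1])),1))
E
cat > m.py <<'E'
from st import *
f=get("side");r=fitmug([f],[.4287,.0093,-2.436]);print("mug",np.round(r.x,4),r.fun)
crop(f,180,330,150,300,4,"m1.png")
E
python3 m.py
```

```text
t 1.65 tcp [ 0.4679 -0.0351  0.1526] F [1.4 0.9 0. ] gap 1.0 q [-0.21  0.21 -0.36  1.    0.    0.65]
toolx [ 0.001  0.    -1.   ] tooly [0.761 0.649 0.001] 40.4
mug [ 0.4271  0.0079 -2.4426] 1003.3125
```

Request:
{"method": "carry_out", "body": {"offset": [[0,0,-0.04],[0,0,-0.08],[0,0,-0.112],[0,0,-0.112],[0,0,-0.112]], "dr": [[0,0,0],[0,0,0],[0,0,0],[0,0,0],[0,0,0]], "hand": [1,1,1,1,-1]}}

```text
time: 2.33
tool_pos: [0.468, -0.0332, 0.042]
tcp_rot: [0.643, 0.296, 0.642, -0.296]
contact_force: [0.6, 0.2, 0.2]
finger_gap: 0.818
```

Request:
{"method": "carry_out", "body": {"offset": [[0,0,0],[0,0,0],[0,0,0],[0,0,0],[0,0,0]], "dr": [[0,0,0],[0,0,0],[0,0,0],[0,0,0],[0,0,0]], "hand": [-1,-1,-1,-1,-1]}}

```text
time: 2.95
tool_pos: [0.4675, -0.0334, 0.0414]
tcp_rot: [0.642, 0.296, 0.642, -0.296]
contact_force: [-1.5, -0.6, 5.6]
finger_gap: 0.098
```

Request:
{"method": "carry_out", "body": {"offset": [[0,0,0.008],[0,0,0.016],[0,0,0.025],[0,0,0.03],[0,0,0.03]], "dr": [[0,0,0],[0,0,0],[0,0,0],[0,0,0],[0,0,0]], "hand": [-1,-1,-1,-1,-1]}}

```text
time: 3.58
tool_pos: [0.4677, -0.0332, 0.0714]
tcp_rot: [0.642, 0.296, 0.642, -0.296]
contact_force: [0.2, 0.5, -2.6]
finger_gap: 0.092
```

```bash
cat > m2.py <<'E'
from st import *
f=get("side");crop(f,170,330,150,290,4,"m2.png")
E
python3 m2.py
```

```text
t 3.58 tcp [ 0.4677 -0.0332  0.0714] F [ 0.2  0.5 -2.6] gap 0.092 q [-0.21  0.28 -0.49  0.79  0.    0.66]
toolx [ 0.001 -0.    -1.   ] tooly [0.761 0.649 0.001] 40.5
```

View pics/m2.png

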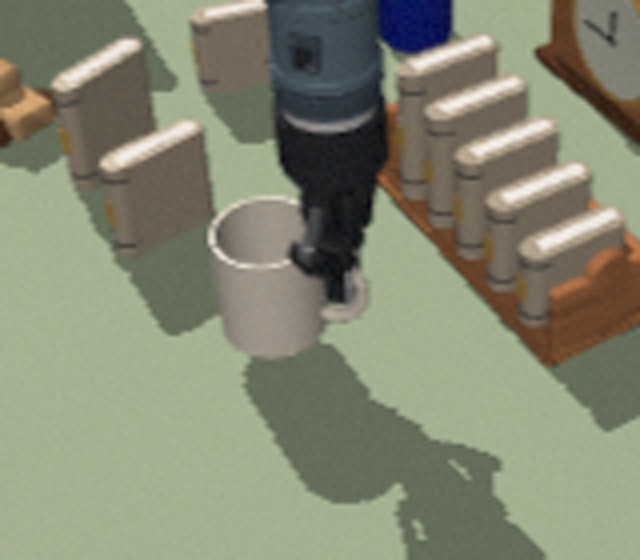

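The mug hangs upright from the handle grip, clear of the surface. Carrying it to the coaster.

Request:
{"method": "carry_out", "body": {"offset": [[-0.002,-0.03,0],[-0.004,-0.065,0],[-0.006,-0.1,0],[-0.008,-0.135,0],[-0.01,-0.17,0]], "dr": [[0,0,0],[0,0,0],[0,0,0],[0,0,0],[0,0,0]], "hand": [-1,-1,-1,-1,-1]}}

```text
time: 4.25
tool_pos: [0.4568, -0.204, 0.0705]
tcp_rot: [0.642, 0.296, 0.642, -0.296]
contact_force: [1.0, 0.4, -2.6]
finger_gap: 0.098
```

Request:
{"method": "carry_out", "body": {"offset": [[-0.002,-0.035,0],[-0.004,-0.07,0],[-0.006,-0.105,0],[-0.007,-0.126,0],[-0.007,-0.126,0]], "dr": [[0,0,0],[0,0,0],[0,0,0],[0,0,0],[0,0,0]], "hand": [-1,-1,-1,-1,-1]}}

```text
time: 4.88
tool_pos: [0.4502, -0.3302, 0.0706]
tcp_rot: [0.642, 0.297, 0.642, -0.297]
contact_force: [-1.1, -0.3, -2.5]
finger_gap: 0.1
```

```bash
cat > m3.py <<'E'
from st import *
f=get("side");crop(f,200,400,200,370,3,"m3.png")
t=get("top");crop(t,320,420,215,310,4,"m3t.png")
a=cv2.imread("pics/m3.png");b=cv2.imread("pics/m3t.png");b=cv2.resize(b,(200,190))
a[:190,400:]=b;cv2.imwrite("pics/m3.png",a)
E
python3 m3.py
```

```text
t 4.88 tcp [ 0.4502 -0.3302  0.0706] F [-1.1 -0.3 -2.5] gap 0.1 q [-0.75  0.44 -0.25  0.87  0.    0.12]
toolx [ 0.  0. -1.] tooly [0.762 0.647 0.001] 40.3
```

View pics/m3.png

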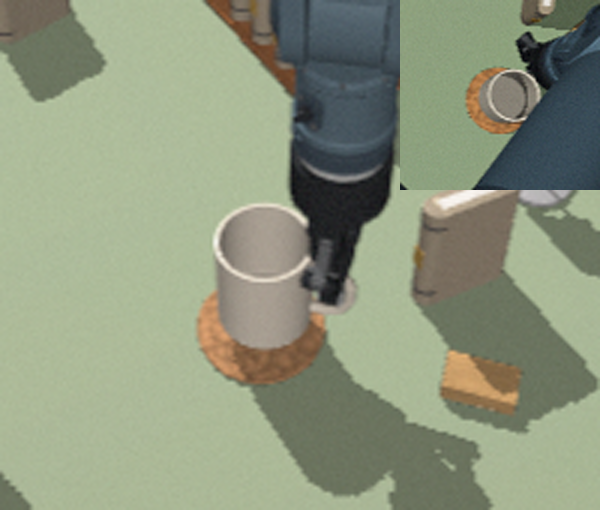

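The mug hangs over the coaster, with its bottom centred near (262,313) and the coaster centre at (261,330). The 25 mm still to go accounts for the difference. Lower and release.

Request:
{"method": "carry_out", "body": {"offset": [[0,0,-0.01],[0,0,-0.02],[0,0,-0.0245],[0,0,-0.0255],[0,0,-0.0255]], "dr": [[0,0,0],[0,0,0],[0,0,0],[0,0,0],[0,0,0]], "hand": [-1,-1,-1,-1,-1]}}

```text
time: 5.6
tool_pos: [0.45, -0.3291, 0.0462]
tcp_rot: [0.642, 0.296, 0.642, -0.296]
contact_force: [-3.5, -0.4, 6.3]
finger_gap: 0.098
```

Request:
{"method": "carry_out", "body": {"offset": [[0,0,0],[0,0,0],[0,0,0],[0,0,0],[0,0,0]], "dr": [[0,0,0],[0,0,0],[0,0,0],[0,0,0],[0,0,0]], "hand": [-0.4,0,0.3,0.5,0.5]}}

```text
time: 6.22
tool_pos: [0.4502, -0.3291, 0.0453]
tcp_rot: [0.642, 0.296, 0.642, -0.296]
contact_force: [-0.6, -0.3, -0.0]
finger_gap: 0.749
```

Request:
{"method": "carry_out", "body": {"offset": [[0,0,0.03],[0,0,0.06],[0,0,0.1],[0,0,0.14],[0,0,0.14]], "dr": [[0,0,0],[0,0,0],[0,0,0],[0,0,0],[0,0,0]], "hand": [0.5,0.5,0.5,1,1]}}

```text
time: 6.85
tool_pos: [0.4522, -0.3309, 0.1891]
tcp_rot: [0.645, 0.296, 0.64, -0.297]
contact_force: [0.7, 0.0, -0.2]
finger_gap: 1.002
```

```bash
cat > m4.py <<'E'
from st import *
f=get("side");r=fitmug([f],[.412,-.287,-2.436],z=.005)
fm=lambda p:cost(lambda im,f:mug(im,f,*p,z=.005),[f],[(nongreen(f)>0)&~wood(f)],[bb(f,cyl(.085,0,.095)+[.412,-.287,0])])
r=nm(fm,[.412,-.287,-2.436],[.01,.01,.2]);print("mug",np.round(r.x,4),r.fun)
E
python3 m4.py
```

```text
t 6.85 tcp [ 0.4522 -0.3309  0.1891] F [ 0.7  0.  -0.2] gap 1.002 q [-0.75  0.36 -0.06  1.15  0.    0.12]
toolx [ 0.006 -0.005 -1.   ] tooly [0.761 0.649 0.001] 40.5
mug [ 0.4109 -0.286  -2.4287] 504.875
```

The mug stands centred on the coaster: the fit gives (.411,-.286) against (.412,-.287). Next is album 121.

Request:
{"method": "carry_out", "body": {"offset": [[0.022,-0.002,0],[0.044,-0.004,0],[0.066,-0.006,0],[0.088,-0.008,0],[0.109,-0.008,0]], "dr": [[0,0,0.143],[0,0,0.286],[0,0,0.429],[0,0,0.572],[0,0,0.714]], "hand": [1,1,1,1,1], "grip_force": 70}}

```text
time: 7.52
tool_pos: [0.559, -0.3366, 0.183]
tcp_rot: [0.704, 0.052, 0.706, -0.051]
contact_force: [1.0, 0.0, 0.5]
finger_gap: 0.996
```

Request:
{"method": "carry_out", "body": {"offset": [[0,0,0],[0,0,0],[0,0,0],[0,0,0],[0,0,0]], "dr": [[0,0,0],[0,0,0],[0,0,0],[0,0,0],[0,0,0]], "hand": [1,1,1,1,1]}}

```text
time: 8.15
tool_pos: [0.5589, -0.3372, 0.1856]
tcp_rot: [0.705, 0.053, 0.705, -0.053]
contact_force: [-0.1, -0.2, 1.6]
finger_gap: 0.999
```

```bash
python3 st.py
```

```text
t 8.15 tcp [ 0.5589 -0.3372  0.1856] F [-0.1 -0.2  1.6] gap 0.999 q [-0.64  0.55  0.24  1.26  0.   -0.49]
toolx [ 0. -0. -1.] tooly [ 0.151  0.989 -0.   ] 81.3
```

Request:
{"method": "carry_out", "body": {"offset": [[0.001,-0.001,-0.04],[0.001,-0.001,-0.08],[0.001,-0.001,-0.113],[0.001,-0.001,-0.113],[0.001,-0.001,-0.113]], "dr": [[0,0,0],[0,0,0],[0,0,0],[0,0,0],[0,0,0]], "hand": [1,1,1,1,-1]}}

```text
time: 8.78
tool_pos: [0.5608, -0.3387, 0.0739]
tcp_rot: [0.706, 0.053, 0.705, -0.054]
contact_force: [-0.2, -0.6, 0.2]
finger_gap: 0.815
```

Request:
{"method": "carry_out", "body": {"offset": [[0,0,0],[0,0,0],[0,0,0],[0,0,0],[0,0,0]], "dr": [[0,0,0],[0,0,0],[0,0,0],[0,0,0],[0,0,0]], "hand": [-1,-1,-1,-1,-1]}}

```text
time: 9.4
tool_pos: [0.561, -0.3388, 0.0738]
tcp_rot: [0.706, 0.053, 0.704, -0.054]
contact_force: [0.9, -0.9, 5.1]
finger_gap: 0.271
```

Request:
{"method": "carry_out", "body": {"offset": [[0,0,0.008],[0,0,0.016],[0,0,0.024],[0,0,0.03],[0,0,0.03]], "dr": [[0,0,0],[0,0,0],[0,0,0],[0,0,0],[0,0,0]], "hand": [-1,-1,-1,-1,-1]}}

```text
time: 10.02
tool_pos: [0.5606, -0.3384, 0.1031]
tcp_rot: [0.705, 0.053, 0.705, -0.053]
contact_force: [0.2, -0.1, -1.8]
finger_gap: 0.272
```

Album 121 is held, and its bottom is 29 mm up. Carrying it to in front of its gap.

Request:
{"method": "carry_out", "body": {"offset": [[-0.015,0.03,0],[-0.03,0.07,0],[-0.045,0.11,0],[-0.055,0.155,0],[-0.056,0.2,0]], "dr": [[0,0,0.03],[0,0,0.06],[0,0,0.09],[0,0,0.12],[0,0,0.139]], "hand": [-1,-1,-1,-1,-1]}}

```text
time: 10.65
tool_pos: [0.503, -0.1367, 0.1022]
tcp_rot: [0.707, 0.004, 0.707, -0.004]
contact_force: [0.1, 0.7, -2.5]
finger_gap: 0.275
```

Request:
{"method": "carry_out", "body": {"offset": [[0,0.045,0],[0,0.09,0],[0,0.135,0],[0,0.18,0],[0,0.217,0]], "dr": [[0,0,0],[0,0,0],[0,0,0],[0,0,0],[0,0,0]], "hand": [-1,-1,-1,-1,-1]}}

```text
time: 11.28
tool_pos: [0.5038, 0.0806, 0.1023]
tcp_rot: [0.707, 0.004, 0.707, -0.004]
contact_force: [0.0, 0.4, -2.7]
finger_gap: 0.274
```

Request:
{"method": "carry_out", "body": {"offset": [[0,0,0],[0,0,-0.005],[0,0,-0.01],[0,0,-0.016],[0,0,-0.016]], "dr": [[0,0,0],[0,0,0],[0,0,0],[0,0,0],[0,0,0]], "hand": [-1,-1,-1,-1,-1]}}

```text
time: 11.9
tool_pos: [0.5035, 0.0782, 0.0856]
tcp_rot: [0.707, 0.005, 0.708, -0.005]
contact_force: [-1.0, -0.3, -1.7]
finger_gap: 0.272
```

```bash
cat > look.py <<'E'
import sys
from st import *
# usage: look.py tcpx-album-offset heldH name ; fits held album and rack albums from both views
def show(name):
    t=get("top");s=get("side")
    a=cv2.resize(t["color"][150:225,230:340],(528,360),interpolation=cv2.INTER_CUBIC)
    b=cv2.resize(s["color"][140:260,250:350],(300,360),interpolation=cv2.INTER_CUBIC)
    cv2.imwrite("pics/"+name,np.hstack([a[:,:500],b])[:,:,::-1])
show(sys.argv[1])
E
python3 look.py l1.png
```

```text
t 11.9 tcp [0.5035 0.0782 0.0856] F [-1.  -0.3 -1.7] gap 0.272 q [ 0.03  0.34 -0.36  0.86  0.    0.04]
toolx [-0.002  0.    -1.   ] tooly [ 0.013  1.    -0.   ] 89.3
```

View pics/l1.png

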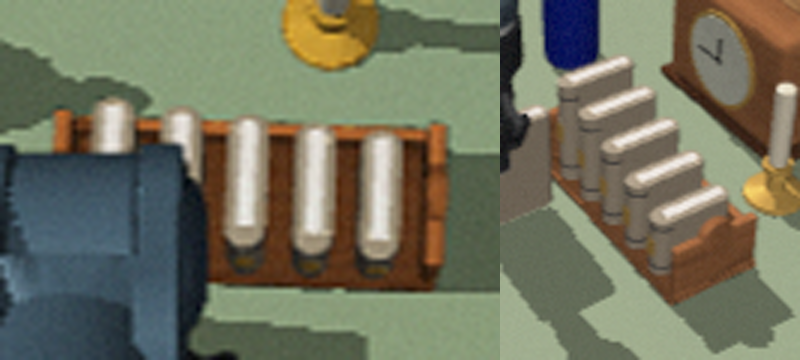

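Request:
{"method": "carry_out", "body": {"offset": [[0.012,0.001,0],[0.022,0.001,0],[0.03,0.001,0],[0.038,0.001,0],[0.046,0.001,0]], "dr": [[0,0,0],[0,0,0],[0,0,0],[0,0,0],[0,0,0]], "hand": [-1,-1,-1,-1,-1]}}

```text
time: 12.62
tool_pos: [0.5505, 0.0799, 0.0862]
tcp_rot: [0.707, 0.004, 0.707, -0.004]
contact_force: [-0.7, 0.6, -1.9]
finger_gap: 0.27
```

Request:
{"method": "carry_out", "body": {"offset": [[0.008,0.001,0],[0.016,0.002,0],[0.024,0.003,0],[0.031,0.004,0],[0.036,0.005,0]], "dr": [[0,0,0],[0,0,0],[0,0,0],[0,0,0],[0,0,0]], "hand": [-1,-1,-1,-1,-1]}}

```text
time: 13.25
tool_pos: [0.5862, 0.0849, 0.0863]
tcp_rot: [0.707, 0.004, 0.707, -0.004]
contact_force: [-3.0, -0.2, -1.5]
finger_gap: 0.273
```

```bash
python3 look.py l2.png
```

```text
t 13.25 tcp [0.5862 0.0849 0.0863] F [-3.  -0.2 -1.5] gap 0.273 q [ 0.04  0.49 -0.13  0.95  0.    0.05]
toolx [-0.001 -0.    -1.   ] tooly [ 0.012  1.    -0.   ] 89.3
```

View pics/l2.png

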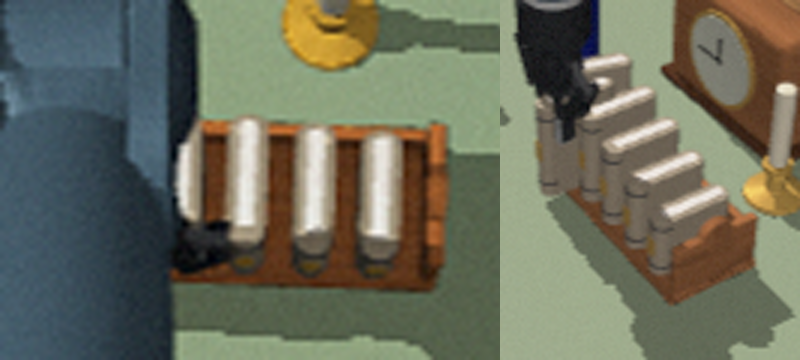

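Album 121 has entered the gap cleanly with forces of about 3 N. Setting it down, opening slightly and backing off.

Request:
{"method": "carry_out", "body": {"offset": [[0,0,-0.001],[0,0,-0.002],[0,0,-0.002],[0,0,-0.002],[0,0,-0.002]], "dr": [[0,0,0],[0,0,0],[0,0,0],[0,0,0],[0,0,0]], "hand": [-1,-1,-0.2,-0.2,-0.2]}}

```text
time: 13.98
tool_pos: [0.5865, 0.0849, 0.0847]
tcp_rot: [0.707, 0.004, 0.707, -0.004]
contact_force: [-0.7, -0.4, 1.1]
finger_gap: 0.398
```

Request:
{"method": "carry_out", "body": {"offset": [[-0.005,0,0],[-0.018,0,0],[-0.032,0,0],[-0.046,0,0],[-0.055,0,0]], "dr": [[0,0,0],[0,0,0],[0,0,0],[0,0,0],[0,0,0]], "hand": [-0.2,-0.2,-0.2,-0.2,-0.2]}}

```text
time: 14.6
tool_pos: [0.5305, 0.0849, 0.0845]
tcp_rot: [0.707, 0.004, 0.707, -0.004]
contact_force: [0.7, -0.2, -0.5]
finger_gap: 0.397
```

Request:
{"method": "carry_out", "body": {"offset": [[0,0,0],[0,0,0],[0,0,-0.003],[0,0,-0.006],[0.006,0,-0.006]], "dr": [[0,0,0],[0,0,0],[0,0,0],[0,0,0],[0,0,0]], "hand": [-1,-1,-1,-1,-1]}}

```text
time: 15.22
tool_pos: [0.5368, 0.0849, 0.0778]
tcp_rot: [0.707, 0.004, 0.708, -0.004]
contact_force: [0.7, 0.3, -1.1]
finger_gap: 0.003
```

Request:
{"method": "carry_out", "body": {"offset": [[0.006,0,0],[0.013,0,0],[0.02,0,0],[0.027,0,0],[0.034,0,0]], "dr": [[0,0,0],[0,0,0],[0,0,0],[0,0,0],[0,0,0]], "hand": [-1,-1,-1,-1,-1]}}

```text
time: 15.85
tool_pos: [0.5716, 0.0848, 0.0783]
tcp_rot: [0.707, 0.004, 0.707, -0.004]
contact_force: [-0.2, -0.9, -0.3]
finger_gap: -0.001
```

Request:
{"method": "carry_out", "body": {"offset": [[0.004,0,0],[0.008,0,0],[0.011,0,0],[0.013,0,0],[0.013,0,0]], "dr": [[0,0,0],[0,0,0],[0,0,0],[0,0,0],[0,0,0]], "hand": [-1,-1,-1,-1,-1]}}

```text
time: 16.48
tool_pos: [0.5844, 0.0849, 0.0784]
tcp_rot: [0.707, 0.004, 0.707, -0.004]
contact_force: [-0.8, -0.6, 0.3]
finger_gap: -0.0
```

Request:
{"method": "carry_out", "body": {"offset": [[0.001,0,0],[0.002,0,0],[0.003,0,0],[0.004,0,0],[0.004,0,0]], "dr": [[0,0,0],[0,0,0],[0,0,0],[0,0,0],[0,0,0]], "hand": [-1,-1,-1,-1,-1]}}

```text
time: 17.1
tool_pos: [0.5862, 0.0849, 0.0777]
tcp_rot: [0.706, 0.004, 0.708, -0.004]
contact_force: [-4.9, -0.3, 0.7]
finger_gap: 0.001
```

Request:
{"method": "carry_out", "body": {"offset": [[0.001,0,0],[0.002,0,0],[0.002,0,0],[0.002,0,0],[0.002,0,0]], "dr": [[0,0,0],[0,0,0],[0,0,0],[0,0,0],[0,0,0]], "hand": [-1,-1,-1,-1,-1]}}

```text
time: 17.73
tool_pos: [0.5863, 0.085, 0.0775]
tcp_rot: [0.705, 0.004, 0.71, -0.004]
contact_force: [-9.6, -0.2, 5.0]
finger_gap: 0.002
```

Request:
{"method": "carry_out", "body": {"offset": [[-0.015,0,0.01],[-0.04,0,0.04],[-0.07,0,0.08],[-0.1,0.03,0.12],[-0.13,0.06,0.14]], "dr": [[0,0,0],[0,0,0],[0,0,0],[0,0,0],[0,0,0]], "hand": [-1,-1,-1,-1,1]}}

```text
time: 18.35
tool_pos: [0.4613, 0.1456, 0.222]
tcp_rot: [0.71, 0.005, 0.705, -0.004]
contact_force: [0.4, -0.2, 0.7]
finger_gap: 0.198
```

```bash
cat > rk.py <<'E'
import sys
from st import *
# rk.py in=comma list of filed heights ; fits y and yaw of albums in the rack
filed=[int(v) for v in sys.argv[1].split(",") if v]
fs=[get("top"),get("side")];L=[lab(f) for f in fs]
hs=sorted([128,114,100,86,72]+filed,reverse=True)
Y0=dict(zip([128,114,100,86,72],[.089,.0449,.001,-.0444,-.0891]))
if len(sys.argv)>2: Y0.update({int(k):float(v) for k,v in(a.split(":") for a in sys.argv[2].split(","))})
R=[.6428,.0109,-.0124];P=T(*R,box(-.06,.055,-.134,.134,0,.14));bs=[bb(f,P,3) for f in fs]
th={h:(.024 if h in(121,107,93,79) else .026) for h in hs}
p=np.array([Y0[h] for h in hs]);xx=np.zeros(len(hs))
it=lambda p,x:[(p[i],x[i],0,h/1000,th[h]) for i,h in enumerate(hs)]
c=lambda p,x:cost(lambda im,f:rackdraw(im,f,*R,it(p,x)),fs,L,bs,2)
p=nm(lambda v:c(v,xx),p,[.004]*len(hs)).x
from scipy.optimize import minimize_scalar
for i,h in enumerate(hs):
    g=lambda d:c(p,np.where(np.arange(len(hs))==i,d,xx))
    ds=np.arange(-.012,.009,.003);xx[i]=ds[np.argmin([g(d) for d in ds])]
print({h:(round(a,4),round(b,3)) for h,a,b in zip(hs,p,xx)},"cost",round(c(p,xx)))
e=[p[i]-p[i+1]-(th[hs[i]]+th[hs[i+1]])/2 for i in range(len(hs)-1)];print("gaps mm",np.round(np.array(e)*1e3,1))
for k,f in enumerate(fs):
    o=cv2.resize(f["color"][:,:,::-1],None,fx=S,fy=S,interpolation=cv2.INTER_CUBIC)
    for (yy,x,aa,H,t) in it(p,xx):
        im=np.zeros((420*S,560*S),np.uint8);hull(im,f,T(*R,T(x,yy,aa,album(H,t,.01))),1);q,_=cv2.findContours(im,0,2);cv2.drawContours(o,q,-1,(0,0,255),1)
    x0,x1,y0,y1=(235,335,160,220) if k==0 else (255,345,150,245)
    fs[k]=cv2.resize(o[y0*S:y1*S,x0*S:x1*S],(450,270) if k==0 else (340,359))
o=np.zeros((360,800,3),np.uint8);o[:270,:450]=fs[0];o[:359,455:795]=fs[1];cv2.imwrite("pics/rk%d.png"%len(filed),o)
E
python3 rk.py 121 128:.098,121:.073
```

```text
t 18.35 tcp [0.4613 0.1456 0.222 ] F [ 0.4 -0.2  0.7] gap 0.198 q [ 0.17  0.19 -0.2   1.18  0.    0.19]
toolx [ 0.007  0.002 -1.   ] tooly [0.013 1.    0.002] 89.3
{128: (np.float64(0.1054), np.float64(-0.003)), 121: (np.float64(0.0732), np.float64(-0.0)), 114: (np.float64(0.0436), np.float64(-0.0)), 100: (np.float64(0.0009), np.float64(-0.003)), 86: (np.float64(-0.0441), np.float64(-0.003)), 72: (np.float64(-0.0884), np.float64(-0.0))} cost 2772
gaps mm [ 7.2  4.6 16.6 19.1 18.2]
```

View pics/rk1.png

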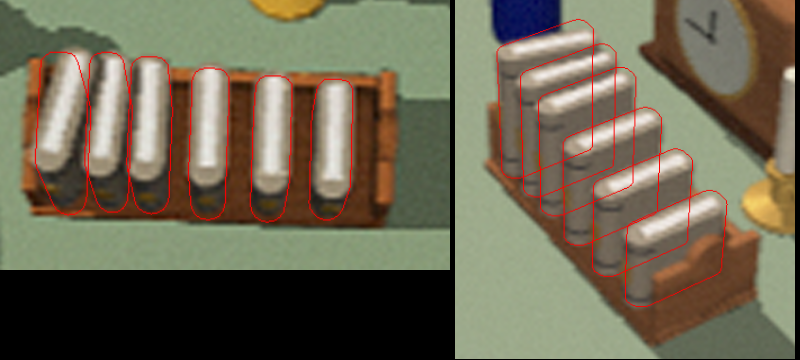

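121 is home, with its spine level at about 10 N of push. But 128 (leftmost, strip from (45,160) to (75,60)) got yawed by my leftward drift. I'll measure its yaw, then straighten it by pinching its protruding top.

```bash
cat > yaw.py <<'E'
import sys
from st import *
# yaw.py "h:y,h:y,..." : fit y and yaw of every album in rack by top+side views
g={int(k):float(v) for k,v in(a.split(":") for a in sys.argv[1].split(","))}
fs=[get("top"),get("side")];L=[lab(f) for f in fs];hs=sorted(g,reverse=True);n=len(hs)
th=[.024 if h in(121,107,93,79) else .026 for h in hs]
R=[.6428,.0109,-.0124];P=T(*R,box(-.05,.055,-.134,.134,0,.14));bs=[bb(f,P,3) for f in fs]
c=lambda p:cost(lambda im,f:rackdraw(im,f,*R,[(p[i],0,p[n+i],hs[i]/1000,th[i]) for i in range(n)]),fs,L,bs,2)
p=np.r_[[g[h] for h in hs],np.zeros(n)]
for k in range(2):
    for i in range(n):
        def ci(v):
            w=p.copy();w[i],w[n+i]=v;return c(w)
        p[[i,n+i]]=nm(ci,p[[i,n+i]],[.004,.12]).x
for i in range(n):print(hs[i],"y %.4f yaw %.3f"%(p[i],p[n+i]),"| gap to next mm" , round(1e3*(p[i]-p[i+1]-(th[i]+th[i+1])/2),1) if i<n-1 else "")
print(c(p))
E
python3 yaw.py 128:.1054,121:.0732,114:.0436,100:.0009,86:-.0441,72:-.0884
```

```text
t 18.45 tcp [0.4598 0.1472 0.2223] F [ 1.  -0.8  0.1] gap 0.374 q [ 0.18  0.19 -0.2   1.18  0.    0.19]
toolx [ 0.007  0.002 -1.   ] tooly [0.008 1.    0.002] 89.5
128 y 0.1025 yaw -0.220 | gap to next mm 5.7
121 y 0.0718 yaw -0.072 | gap to next mm 3.7
114 y 0.0430 yaw -0.016 | gap to next mm 16.1
100 y 0.0009 yaw -0.003 | gap to next mm 19.5
86 y -0.0446 yaw 0.024 | gap to next mm 18.0
72 y -0.0886 yaw 0.020 | gap to next mm 
2671.5
```

Request:
{"method": "carry_out", "body": {"offset": [[0.037,-0.007,0],[0.075,-0.014,0],[0.112,-0.021,-0.005],[0.15,-0.03,-0.015],[0.184,-0.034,-0.025]], "dr": [[0,0,-0.04],[0,0,-0.09],[0,0,-0.13],[0,0,-0.18],[0,0,-0.22]], "hand": [1,1,1,0.2,0.2], "grip_force": 25}}

```text
time: 19.18
tool_pos: [0.6463, 0.1089, 0.1919]
tcp_rot: [0.702, 0.083, 0.702, -0.083]
contact_force: [0.0, -0.5, -0.5]
finger_gap: 0.609
```

Request:
{"method": "carry_out", "body": {"offset": [[0,0,-0.01],[0,0,-0.03],[0,0,-0.05],[0,0,-0.055],[0,0,-0.055]], "dr": [[0,0,0],[0,0,0],[0,0,0],[0,0,0],[0,0,0]], "hand": [0.2,0.2,0.2,0.2,0.2]}}

```text
time: 19.8
tool_pos: [0.6437, 0.1106, 0.1382]
tcp_rot: [0.702, 0.082, 0.703, -0.082]
contact_force: [0.1, -0.3, 0.5]
finger_gap: 0.598
```

```bash
python3 st.py
```

```text
t 19.8 tcp [0.6437 0.1106 0.1382] F [ 0.1 -0.3  0.5] gap 0.598 q [0.07 0.57 0.15 1.15 0.   0.3 ]
toolx [-0.001 -0.    -1.   ] tooly [ 0.23   0.973 -0.   ] 76.7
```

Down 5 mm, then close gently, straighten by +0.22 rad and release.

Request:
{"method": "carry_out", "body": {"offset": [[0,0.002,-0.003],[0,0.002,-0.005],[0,0.002,-0.005],[0,0.002,-0.005],[0,0.002,-0.005]], "dr": [[0,0,0],[0,0,0],[0,0,0],[0,0,0],[0,0,0]], "hand": [0.2,0.2,-1,-1,-1]}}

```text
time: 20.42
tool_pos: [0.6443, 0.1128, 0.1337]
tcp_rot: [0.703, 0.082, 0.702, -0.082]
contact_force: [-0.7, -1.1, 0.9]
finger_gap: 0.295
```

Request:
{"method": "carry_out", "body": {"offset": [[0,0,0],[0,0,0],[0,0,0],[0,0,0],[0,0,0]], "dr": [[0,0,0],[0,0,0],[0,0,0],[0,0,0],[0,0,0]], "hand": [-1,-1,-1,-1,-1]}}

```text
time: 21.05
tool_pos: [0.6443, 0.1128, 0.1337]
tcp_rot: [0.703, 0.082, 0.702, -0.082]
contact_force: [-1.4, -0.5, 4.3]
finger_gap: 0.29
```

Request:
{"method": "carry_out", "body": {"offset": [[0,0,0],[0,-0.001,0],[0,-0.001,0],[0,-0.002,0],[0,-0.002,0]], "dr": [[0,0,0.05],[0,0,0.1],[0,0,0.16],[0,0,0.22],[0,0,0.22]], "hand": [-1,-1,-1,-1,-1]}}

```text
time: 21.68
tool_pos: [0.6441, 0.1108, 0.1337]
tcp_rot: [0.707, 0.004, 0.707, -0.004]
contact_force: [-1.8, -0.5, 5.4]
finger_gap: 0.292
```

Request:
{"method": "carry_out", "body": {"offset": [[0,0,0],[0,0,0],[0,0,0],[0,0,0.02],[0,0,0.06]], "dr": [[0,0,0],[0,0,0],[0,0,0],[0,0,0],[0,0,0]], "hand": [-0.2,0,0,0,0]}}

```text
time: 22.3
tool_pos: [0.6426, 0.1107, 0.1916]
tcp_rot: [0.705, 0.004, 0.709, -0.004]
contact_force: [0.5, 0.9, 0.3]
finger_gap: 0.494
```

Request:
{"method": "carry_out", "body": {"offset": [[-0.03,0.01,0.02],[-0.06,0.02,0.03],[-0.1,0.03,0.03],[-0.14,0.05,0.03],[-0.18,0.06,0.03]], "dr": [[0,0,0],[0,0,0],[0,0,0],[0,0,0],[0,0,0]], "hand": [1,1,1,1,1]}}

```text
time: 22.92
tool_pos: [0.4629, 0.1715, 0.2233]
tcp_rot: [0.707, 0.004, 0.707, -0.004]
contact_force: [0.3, -0.2, 1.1]
finger_gap: 0.996
```

```bash
python3 yaw.py 128:.1,121:.0732,114:.0436,100:.0009,86:-.0441,72:-.0884
```

```text
t 22.93 tcp [0.4629 0.1715 0.2233] F [ 0.3 -0.2  1.1] gap 0.996 q [ 0.23  0.21 -0.16  1.19  0.    0.24]
toolx [ 0.     0.001 -1.   ] tooly [0.011 1.    0.001] 89.3
128 y 0.1018 yaw -0.007 | gap to next mm 5.7
121 y 0.0711 yaw -0.097 | gap to next mm 2.8
114 y 0.0434 yaw -0.003 | gap to next mm 16.6
100 y 0.0008 yaw 0.001 | gap to next mm 19.4
86 y -0.0446 yaw 0.023 | gap to next mm 18.1
72 y -0.0886 yaw 0.021 | gap to next mm 
2661.3125
```

128 is straight again (yaw -0.007). Next is album 93.

Request:
{"method": "carry_out", "body": {"offset": [[-0.025,0.001,-0.01],[-0.045,0.003,-0.03],[-0.07,0.005,-0.05],[-0.07,0.005,-0.07],[-0.07,0.005,-0.08]], "dr": [[0,0,0.04],[0,0,0.08],[0,0,0.121],[0,0,0.121],[0,0,0.121]], "hand": [1,1,1,1,1], "grip_force": 70}}

```text
time: 23.65
tool_pos: [0.3942, 0.1757, 0.1426]
tcp_rot: [0.706, -0.039, 0.706, 0.038]
contact_force: [-0.8, -0.2, -0.1]
finger_gap: 1.0
```

```bash
python3 st.py
```

```text
t 23.65 tcp [0.3942 0.1757 0.1426] F [-0.8 -0.2 -0.1] gap 1.0 q [ 0.27  0.14 -0.47  0.96 -0.    0.16]
toolx [-0.001 -0.    -1.   ] tooly [-0.109  0.994 -0.   ] 96.2
```

Request:
{"method": "carry_out", "body": {"offset": [[-0.001,0.001,-0.04],[-0.001,0.001,-0.08],[-0.001,0.001,-0.098],[-0.001,0.001,-0.098],[-0.001,0.001,-0.098]], "dr": [[0,0,0],[0,0,0],[0,0,0],[0,0,0],[0,0,0]], "hand": [1,1,1,1,-1]}}

```text
time: 24.28
tool_pos: [0.3946, 0.1771, 0.0463]
tcp_rot: [0.707, -0.038, 0.705, 0.039]
contact_force: [0.2, -0.1, 0.3]
finger_gap: 0.821
```

Request:
{"method": "carry_out", "body": {"offset": [[0,0,0],[0,0,0],[0,0,0],[0,0,0],[0,0,0]], "dr": [[0,0,0],[0,0,0],[0,0,0],[0,0,0],[0,0,0]], "hand": [-1,-1,-1,-1,-1]}}

```text
time: 24.9
tool_pos: [0.3939, 0.177, 0.0461]
tcp_rot: [0.707, -0.038, 0.705, 0.039]
contact_force: [-1.7, 0.3, 6.7]
finger_gap: 0.272
```

Request:
{"method": "carry_out", "body": {"offset": [[0,0,0.008],[0,0,0.016],[0,0,0.024],[0,0,0.03],[0,0,0.03]], "dr": [[0,0,0],[0,0,0],[0,0,0],[0,0,0],[0,0,0]], "hand": [-1,-1,-1,-1,-1]}}

```text
time: 25.52
tool_pos: [0.3937, 0.177, 0.0759]
tcp_rot: [0.706, -0.038, 0.706, 0.039]
contact_force: [-0.1, -0.1, -0.4]
finger_gap: 0.269
```

Request:
{"method": "carry_out", "body": {"offset": [[0.02,-0.037,0],[0.042,-0.075,0],[0.065,-0.112,0],[0.088,-0.15,0],[0.109,-0.186,0]], "dr": [[0,0,-0.03],[0,0,-0.06],[0,0,-0.09],[0,0,-0.121],[0,0,-0.121]], "hand": [-1,-1,-1,-1,-1]}}

```text
time: 26.15
tool_pos: [0.5027, -0.0105, 0.075]
tcp_rot: [0.707, 0.004, 0.707, -0.004]
contact_force: [0.5, -0.2, -1.4]
finger_gap: 0.273
```

Request:
{"method": "carry_out", "body": {"offset": [[0,0,0],[0,0,-0.006],[0,0,-0.012],[0,0,-0.017],[0,0,-0.017]], "dr": [[0,0,0],[0,0,0],[0,0,0],[0,0,0],[0,0,0]], "hand": [-1,-1,-1,-1,-1]}}

```text
time: 26.78
tool_pos: [0.5013, -0.0085, 0.0577]
tcp_rot: [0.707, 0.004, 0.708, -0.004]
contact_force: [-0.1, -0.9, -1.2]
finger_gap: 0.276
```

```bash
python3 st.py
```

```text
t 26.77 tcp [ 0.5013 -0.0085  0.0577] F [-0.1 -0.9 -1.2] gap 0.276 q [-0.14  0.36 -0.42  0.79  0.   -0.13]
toolx [-0.002  0.    -1.   ] tooly [0.011 1.    0.   ] 89.4
```

Request:
{"method": "carry_out", "body": {"offset": [[0.012,-0.001,0],[0.022,-0.001,0],[0.03,-0.001,0],[0.038,-0.001,0],[0.046,-0.001,0]], "dr": [[0,0,0],[0,0,0],[0,0,0],[0,0,0],[0,0,0]], "hand": [-1,-1,-1,-1,-1]}}

```text
time: 27.4
tool_pos: [0.5485, -0.0101, 0.0582]
tcp_rot: [0.707, 0.004, 0.707, -0.004]
contact_force: [-1.3, 0.6, -1.2]
finger_gap: 0.27
```

Request:
{"method": "carry_out", "body": {"offset": [[0.008,0,0],[0.016,0,0],[0.024,-0.001,0],[0.031,-0.001,0],[0.037,-0.001,0]], "dr": [[0,0,0],[0,0,0],[0,0,0],[0,0,0],[0,0,0]], "hand": [-1,-1,-1,-1,-1]}}

```text
time: 28.02
tool_pos: [0.5851, -0.0111, 0.0582]
tcp_rot: [0.707, 0.004, 0.707, -0.004]
contact_force: [-4.9, 0.4, 0.4]
finger_gap: 0.276
```

Request:
{"method": "carry_out", "body": {"offset": [[0,0,-0.001],[0,0,-0.0015],[0,0,-0.0015],[0,0,-0.0015],[0,0,-0.0015]], "dr": [[0,0,0],[0,0,0],[0,0,0],[0,0,0],[0,0,0]], "hand": [-1,-1,-0.2,-0.2,-0.2]}}

```text
time: 28.65
tool_pos: [0.5851, -0.0112, 0.0571]
tcp_rot: [0.707, 0.004, 0.707, -0.004]
contact_force: [-3.2, 0.2, -0.6]
finger_gap: 0.402
```

Request:
{"method": "carry_out", "body": {"offset": [[-0.005,0,0],[-0.018,0,0],[-0.032,0,0],[-0.046,0,0],[-0.055,0,0]], "dr": [[0,0,0],[0,0,0],[0,0,0],[0,0,0],[0,0,0]], "hand": [-0.2,-0.2,-0.2,-0.2,-0.2]}}

```text
time: 29.28
tool_pos: [0.5298, -0.0112, 0.0571]
tcp_rot: [0.707, 0.004, 0.707, -0.004]
contact_force: [0.4, -0.1, 0.1]
finger_gap: 0.404
```

Request:
{"method": "carry_out", "body": {"offset": [[0,0,0],[0,0,0],[0,0,0],[0,0,0],[0.006,0,0]], "dr": [[0,0,0],[0,0,0],[0,0,0],[0,0,0],[0,0,0]], "hand": [-1,-1,-1,-1,-1]}}

```text
time: 29.9
tool_pos: [0.5361, -0.0111, 0.0568]
tcp_rot: [0.707, 0.004, 0.707, -0.004]
contact_force: [0.2, -0.4, -0.3]
finger_gap: -0.001
```

Request:
{"method": "carry_out", "body": {"offset": [[0.007,0,0],[0.015,0,0],[0.024,0,0],[0.033,0,0],[0.041,0,0]], "dr": [[0,0,0],[0,0,0],[0,0,0],[0,0,0],[0,0,0]], "hand": [-1,-1,-1,-1,-1]}}

```text
time: 30.52
tool_pos: [0.5777, -0.0112, 0.0568]
tcp_rot: [0.707, 0.004, 0.707, -0.004]
contact_force: [-0.4, 0.1, 0.5]
finger_gap: -0.0
```

Request:
{"method": "carry_out", "body": {"offset": [[0.002,0,0],[0.004,0,0],[0.006,0,0],[0.008,0,0],[0.01,0,0]], "dr": [[0,0,0],[0,0,0],[0,0,0],[0,0,0],[0,0,0]], "hand": [-1,-1,-1,-1,-1]}}

```text
time: 31.15
tool_pos: [0.5843, -0.0108, 0.0561]
tcp_rot: [0.705, 0.004, 0.709, -0.004]
contact_force: [-8.1, -0.7, 2.6]
finger_gap: -0.001
```

Request:
{"method": "carry_out", "body": {"offset": [[-0.015,0,0],[-0.04,0,0.03],[-0.07,0.03,0.07],[-0.1,0.07,0.1],[-0.13,0.11,0.12]], "dr": [[0,0,0],[0,0,0],[0,0,0.05],[0,0,0.1],[0,0,0.15]], "hand": [-1,-1,1,1,1]}}

```text
time: 31.78
tool_pos: [0.4577, 0.0999, 0.1789]
tcp_rot: [0.707, -0.049, 0.704, 0.049]
contact_force: [0.9, 0.2, 0.5]
finger_gap: 0.64
```

Request:
{"method": "carry_out", "body": {"offset": [[-0.015,0.045,0],[-0.03,0.09,0],[-0.045,0.135,0],[-0.057,0.179,0],[-0.057,0.179,-0.01]], "dr": [[0,0,0.04],[0,0,0.08],[0,0,0.12],[0,0,0.16],[0,0,0.16]], "hand": [1,1,1,1,1]}}

```text
time: 32.4
tool_pos: [0.4005, 0.2809, 0.1677]
tcp_rot: [0.7, -0.106, 0.698, 0.107]
contact_force: [0.3, -0.4, -0.4]
finger_gap: 0.996
```

```bash
python3 yaw.py 128:.102,121:.0732,114:.0436,100:.0029,93:-.0219,86:-.0471,72:-.0884
```

```text
t 32.4 tcp [0.4005 0.2809 0.1677] F [ 0.3 -0.4 -0.4] gap 0.996 q [ 0.48  0.23 -0.29  1.05  0.    0.18]
toolx [ 0.003  0.002 -1.   ] tooly [-0.298  0.954  0.001] 107.4
128 y 0.1018 yaw -0.007 | gap to next mm 5.2
121 y 0.0716 yaw -0.080 | gap to next mm 3.8
114 y 0.0428 yaw -0.025 | gap to next mm 7.7
100 y 0.0092 yaw -0.162 | gap to next mm 4.9
93 y -0.0207 yaw 0.008 | gap to next mm 2.3
86 y -0.0481 yaw 0.042 | gap to next mm 14.6
72 y -0.0886 yaw 0.021 | gap to next mm 
2641.875
```

The fit says 100 got yawed (-0.16, front left), probably by the opening finger, which closes gap 2 at the front. Checking with one picture.

```bash
python3 look.py l3.png
```

```text
t 32.5 tcp [0.3997 0.2776 0.1659] F [-0.4 -0.2  0.8] gap 1.0 q [ 0.48  0.23 -0.29  1.05 -0.    0.18]
toolx [-0.001 -0.001 -1.   ] tooly [-0.295  0.956 -0.001] 107.1
```

View pics/l3.png

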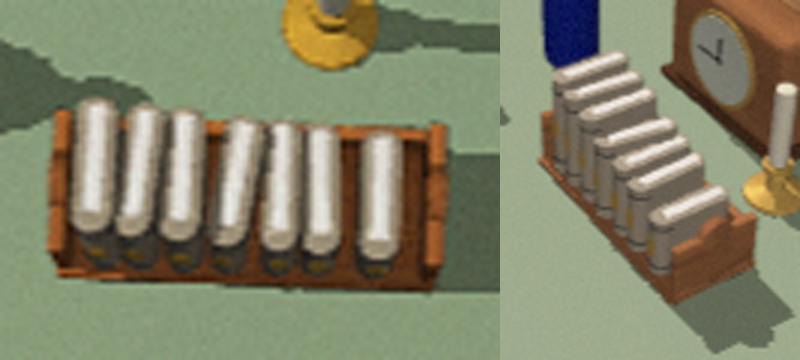

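Gap 2 is still about 5 mm open at the front (column 203 to 211), and 100's front leans left. The 107's rounded nose can ease it back. This time I'll insert less deeply and open the fingers less. Grasping 107.

Request:
{"method": "carry_out", "body": {"offset": [[-0.003,0,-0.04],[-0.003,0,-0.08],[-0.003,0,-0.107],[-0.003,0,-0.107],[-0.003,0,-0.107]], "dr": [[0,0,0],[0,0,0],[0,0,0],[0,0,0],[0,0,0]], "hand": [1,1,1,1,-1]}}

```text
time: 33.22
tool_pos: [0.3983, 0.2776, 0.061]
tcp_rot: [0.7, -0.104, 0.699, 0.105]
contact_force: [0.5, -0.4, -0.0]
finger_gap: 0.817
```

Request:
{"method": "carry_out", "body": {"offset": [[0,0,0],[0,0,0],[0,0,0],[0,0,0],[0,0,0]], "dr": [[0,0,0],[0,0,0],[0,0,0],[0,0,0],[0,0,0]], "hand": [-1,-1,-1,-1,-1]}}

```text
time: 33.85
tool_pos: [0.398, 0.2783, 0.0609]
tcp_rot: [0.7, -0.105, 0.699, 0.105]
contact_force: [-0.8, -0.5, 6.3]
finger_gap: 0.271
```

Request:
{"method": "carry_out", "body": {"offset": [[0,0,0.008],[0,0,0.016],[0,0,0.024],[0,0,0.03],[0,0,0.03]], "dr": [[0,0,0],[0,0,0],[0,0,0],[0,0,0],[0,0,0]], "hand": [-1,-1,-1,-1,-1]}}

```text
time: 34.48
tool_pos: [0.3977, 0.2781, 0.0905]
tcp_rot: [0.7, -0.105, 0.699, 0.105]
contact_force: [-0.5, 0.6, -1.0]
finger_gap: 0.271
```

Request:
{"method": "carry_out", "body": {"offset": [[0.02,-0.045,0],[0.042,-0.09,0],[0.063,-0.14,0],[0.085,-0.19,0],[0.105,-0.236,0]], "dr": [[0,0,-0.07],[0,0,-0.14],[0,0,-0.21],[0,0,-0.28],[0,0,-0.31]], "hand": [-1,-1,-1,-1,-1]}}

```text
time: 35.1
tool_pos: [0.5026, 0.04, 0.0897]
tcp_rot: [0.707, 0.005, 0.707, -0.005]
contact_force: [0.6, 1.1, -2.0]
finger_gap: 0.272
```

Request:
{"method": "carry_out", "body": {"offset": [[0,0,0],[0,0,-0.006],[0,0,-0.012],[0,0,-0.017],[0,0,-0.017]], "dr": [[0,0,0],[0,0,0],[0,0,0],[0,0,0],[0,0,0]], "hand": [-1,-1,-1,-1,-1]}}

```text
time: 35.72
tool_pos: [0.5013, 0.0426, 0.0722]
tcp_rot: [0.707, 0.004, 0.708, -0.004]
contact_force: [-0.7, -0.0, -1.5]
finger_gap: 0.27
```

```bash
python3 st.py
```

```text
t 35.73 tcp [0.5013 0.0426 0.0722] F [-0.7 -0.  -1.5] gap 0.27 q [-0.04  0.35 -0.4   0.83  0.   -0.03]
toolx [-0.002  0.    -1.   ] tooly [0.01 1.   0.  ] 89.4
```

Request:
{"method": "carry_out", "body": {"offset": [[0.012,-0.001,0],[0.024,-0.002,0],[0.031,-0.002,0],[0.037,-0.002,0],[0.042,-0.002,0]], "dr": [[0,0,0],[0,0,0],[0,0,0],[0,0,0],[0,0,0]], "hand": [-1,-1,-1,-1,-1]}}

```text
time: 36.35
tool_pos: [0.5439, 0.0396, 0.0725]
tcp_rot: [0.707, 0.004, 0.708, -0.004]
contact_force: [-1.3, -2.0, -2.1]
finger_gap: 0.27
```

Request:
{"method": "carry_out", "body": {"offset": [[0.005,0,0],[0.01,0,0],[0.016,-0.001,0],[0.021,-0.001,0],[0.021,-0.001,0]], "dr": [[0,0,0],[0,0,0],[0,0,0],[0,0,0],[0,0,0]], "hand": [-1,-1,-1,-1,-1]}}

```text
time: 36.98
tool_pos: [0.5661, 0.0387, 0.073]
tcp_rot: [0.707, 0.004, 0.707, -0.004]
contact_force: [0.4, -0.7, -1.5]
finger_gap: 0.274
```

Request:
{"method": "carry_out", "body": {"offset": [[0.004,0,0],[0.008,-0.001,0],[0.01,-0.001,0],[0.01,-0.001,-0.001],[0.01,-0.001,-0.0015]], "dr": [[0,0,0],[0,0,0],[0,0,0],[0,0,0],[0,0,0]], "hand": [-1,-1,-1,-1,-1]}}

```text
time: 37.6
tool_pos: [0.5756, 0.0379, 0.0716]
tcp_rot: [0.707, 0.004, 0.707, -0.004]
contact_force: [0.1, -1.1, -1.8]
finger_gap: 0.273
```

Request:
{"method": "carry_out", "body": {"offset": [[0,0,0],[0,0,0],[-0.01,0,0],[-0.025,0,0],[-0.04,0,0]], "dr": [[0,0,0],[0,0,0],[0,0,0],[0,0,0],[0,0,0]], "hand": [-0.33,-0.33,-0.33,-0.33,-0.33]}}

```text
time: 38.22
tool_pos: [0.5341, 0.0379, 0.0714]
tcp_rot: [0.707, 0.004, 0.707, -0.004]
contact_force: [0.4, -0.0, -0.4]
finger_gap: 0.336
```

Request:
{"method": "carry_out", "body": {"offset": [[-0.01,0,0],[-0.018,0,0],[-0.018,0,0],[-0.018,0,0],[-0.012,0,0]], "dr": [[0,0,0],[0,0,0],[0,0,0],[0,0,0],[0,0,0]], "hand": [-0.33,-1,-1,-1,-1]}}

```text
time: 38.85
tool_pos: [0.5235, 0.0379, 0.0714]
tcp_rot: [0.707, 0.004, 0.707, -0.004]
contact_force: [0.7, 0.1, -0.4]
finger_gap: 0.003
```

Request:
{"method": "carry_out", "body": {"offset": [[0.01,0,0],[0.02,0,0],[0.03,0,0],[0.04,0,0],[0.048,0,0]], "dr": [[0,0,0],[0,0,0],[0,0,0],[0,0,0],[0,0,0]], "hand": [-1,-1,-1,-1,-1]}}

```text
time: 39.48
tool_pos: [0.5718, 0.0378, 0.0712]
tcp_rot: [0.707, 0.004, 0.707, -0.004]
contact_force: [-2.0, -0.2, -0.1]
finger_gap: -0.001
```

Request:
{"method": "carry_out", "body": {"offset": [[0.003,0,0],[0.006,0,0],[0.009,0,0],[0.012,0,0],[0.014,0,0]], "dr": [[0,0,0],[0,0,0],[0,0,0],[0,0,0],[0,0,0]], "hand": [-1,-1,-1,-1,-1]}}

```text
time: 40.1
tool_pos: [0.5843, 0.0379, 0.0712]
tcp_rot: [0.706, 0.004, 0.708, -0.004]
contact_force: [-4.9, -0.3, 2.3]
finger_gap: -0.002
```

Request:
{"method": "carry_out", "body": {"offset": [[0.001,0,0],[0.002,0,0],[0.002,0,0],[0.002,0,0],[0.002,0,0]], "dr": [[0,0,0],[0,0,0],[0,0,0],[0,0,0],[0,0,0]], "hand": [-1,-1,-1,-1,-1]}}

```text
time: 40.72
tool_pos: [0.5863, 0.0379, 0.0711]
tcp_rot: [0.707, 0.004, 0.708, -0.004]
contact_force: [-5.7, -0.6, 0.7]
finger_gap: 0.001
```

Request:
{"method": "carry_out", "body": {"offset": [[0.002,0,0],[0.002,0,0],[0.002,0,0],[0,0,0],[-0.02,0,0.01]], "dr": [[0,0,0],[0,0,0],[0,0,0],[0,0,0],[0,0,0]], "hand": [-1,-1,-1,-1,-1]}}

```text
time: 41.35
tool_pos: [0.5691, 0.0377, 0.0813]
tcp_rot: [0.708, 0.004, 0.706, -0.004]
contact_force: [-0.3, -0.1, 0.6]
finger_gap: -0.001
```

Request:
{"method": "carry_out", "body": {"offset": [[-0.03,0,0.03],[-0.06,0.03,0.06],[-0.09,0.08,0.09],[-0.09,0.13,0.09],[-0.08,0.18,0.09]], "dr": [[0,0,0],[0,0,0],[0,0,-0.05],[0,0,-0.1],[0,0,-0.15]], "hand": [1,1,1,1,1]}}

```text
time: 41.98
tool_pos: [0.4888, 0.2201, 0.1734]
tcp_rot: [0.707, 0.059, 0.703, -0.057]
contact_force: [0.9, -0.3, 1.0]
finger_gap: 0.998
```

Request:
{"method": "carry_out", "body": {"offset": [[0.015,0.04,0],[0.03,0.08,0],[0.045,0.11,0],[0.06,0.121,-0.01],[0.064,0.121,-0.02]], "dr": [[0,0,-0.03],[0,0,-0.06],[0,0,-0.08],[0,0,-0.08],[0,0,-0.08]], "hand": [1,1,1,1,1]}}

```text
time: 42.6
tool_pos: [0.5533, 0.3404, 0.1514]
tcp_rot: [0.703, 0.086, 0.701, -0.084]
contact_force: [-0.4, -0.5, -0.1]
finger_gap: 1.002
```

```bash
python3 yaw.py 128:.103,121:.076,114:.050,107:.026,100:.001,93:-.026,86:-.0521,72:-.0884; python3 look.py l4.png
```

```text
t 42.6 tcp [0.5533 0.3404 0.1514] F [-0.4 -0.5 -0.1] gap 1.002 q [0.45 0.56 0.16 1.17 0.   0.69]
toolx [ 0.003  0.002 -1.   ] tooly [0.239 0.971 0.003] 76.2
128 y 0.1040 yaw -0.123 | gap to next mm 1.4
121 y 0.0776 yaw -0.104 | gap to next mm -0.1
114 y 0.0527 yaw -0.082 | gap to next mm 1.9
107 y 0.0258 yaw -0.020 | gap to next mm 1.2
100 y -0.0004 yaw 0.002 | gap to next mm 0.8
93 y -0.0262 yaw 0.005 | gap to next mm 0.3
86 y -0.0515 yaw 0.021 | gap to next mm 11.1
72 y -0.0886 yaw 0.022 | gap to next mm 
2628.9375
t 42.7 tcp [0.5512 0.3383 0.15  ] F [-0.3  0.1 -0.3] gap 1.003 q [ 0.45  0.56  0.15  1.17 -0.    0.69]
toolx [-0.001 -0.001 -1.   ] tooly [ 0.24   0.971 -0.001] 76.1
```

View pics/l4.png

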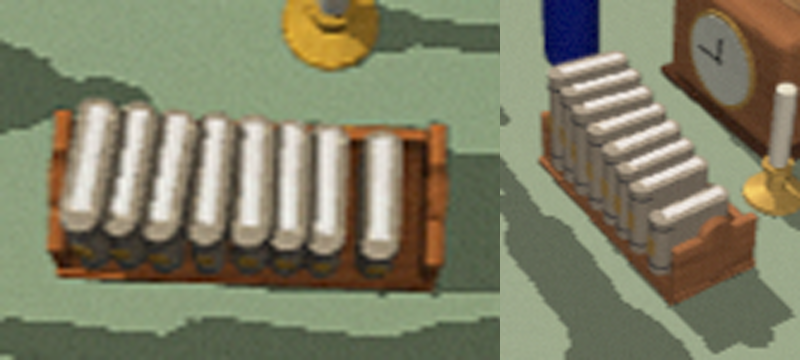

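All seven are in and nearly straight; the leftmost three lean a few degrees. The last gap (86 to 72, about column 350) is about 11 mm wide. Grasping 79.

Request:
{"method": "carry_out", "body": {"offset": [[-0.001,0,-0.04],[-0.001,0,-0.08],[-0.001,0,-0.118],[-0.001,0,-0.118],[-0.001,0,-0.118]], "dr": [[0,0,0],[0,0,0],[0,0,0],[0,0,0],[0,0,0]], "hand": [1,1,1,1,-1], "grip_force": 70}}

```text
time: 43.42
tool_pos: [0.5511, 0.339, 0.0353]
tcp_rot: [0.703, 0.086, 0.701, -0.085]
contact_force: [-0.4, -0.8, -0.3]
finger_gap: 0.811
```

Request:
{"method": "carry_out", "body": {"offset": [[0,0,0],[0,0,0],[0,0,0],[0,0,0],[0,0,0]], "dr": [[0,0,0],[0,0,0],[0,0,0],[0,0,0],[0,0,0]], "hand": [-1,-1,-1,-1,-1]}}

```text
time: 44.05
tool_pos: [0.5512, 0.3393, 0.0349]
tcp_rot: [0.703, 0.086, 0.701, -0.085]
contact_force: [-0.1, 0.5, 5.9]
finger_gap: 0.272
```

Request:
{"method": "carry_out", "body": {"offset": [[0,0,0.008],[0,0,0.016],[0,0,0.024],[0,0,0.03],[0,0,0.03]], "dr": [[0,0,0],[0,0,0],[0,0,0],[0,0,0],[0,0,0]], "hand": [-1,-1,-1,-1,-1]}}

```text
time: 44.68
tool_pos: [0.5507, 0.3391, 0.0641]
tcp_rot: [0.702, 0.086, 0.702, -0.085]
contact_force: [0.6, 0.2, -0.8]
finger_gap: 0.273
```

Request:
{"method": "carry_out", "body": {"offset": [[-0.02,-0.03,0],[-0.04,-0.07,0],[-0.05,-0.11,0],[-0.05,-0.155,0],[-0.05,-0.2,0]], "dr": [[0,0,0.06],[0,0,0.12],[0,0,0.17],[0,0,0.21],[0,0,0.23]], "hand": [-1,-1,-1,-1,-1]}}

```text
time: 45.3
tool_pos: [0.4998, 0.1376, 0.0633]
tcp_rot: [0.707, 0.004, 0.707, -0.004]
contact_force: [-0.1, 0.3, -1.6]
finger_gap: 0.269
```

Request:
{"method": "carry_out", "body": {"offset": [[0,-0.045,0],[0,-0.09,0],[0,-0.135,0],[0,-0.175,0],[0,-0.196,0]], "dr": [[0,0,0],[0,0,0],[0,0,0],[0,0,0],[0,0,0]], "hand": [-1,-1,-1,-1,-1]}}

```text
time: 45.92
tool_pos: [0.5001, -0.0592, 0.0633]
tcp_rot: [0.707, 0.005, 0.707, -0.005]
contact_force: [-0.0, 0.5, -1.2]
finger_gap: 0.272
```

Request:
{"method": "carry_out", "body": {"offset": [[0,0,0],[0,0,-0.006],[0,0,-0.012],[0,0,-0.017],[0,0,-0.017]], "dr": [[0,0,0],[0,0,0],[0,0,0],[0,0,0],[0,0,0]], "hand": [-1,-1,-1,-1,-1]}}

```text
time: 46.55
tool_pos: [0.4995, -0.0565, 0.0457]
tcp_rot: [0.707, 0.004, 0.708, -0.004]
contact_force: [0.5, -0.3, -0.6]
finger_gap: 0.277
```

```bash
python3 st.py
```

```text
t 46.55 tcp [ 0.4995 -0.0565  0.0457] F [ 0.5 -0.3 -0.6] gap 0.277 q [-0.24  0.38 -0.44  0.76  0.   -0.23]
toolx [-0.001  0.    -1.   ] tooly [0.011 1.    0.   ] 89.4
```

Request:
{"method": "carry_out", "body": {"offset": [[0.012,-0.001,0.001],[0.024,-0.001,0.0012],[0.033,-0.0015,0.0012],[0.039,-0.002,0.0012],[0.045,-0.003,0.0012]], "dr": [[0,0,0],[0,0,0],[0,0,0],[0,0,0],[0,0,0]], "hand": [-1,-1,-1,-1,-1]}}

```text
time: 47.18
tool_pos: [0.545, -0.0603, 0.0473]
tcp_rot: [0.707, 0.004, 0.708, -0.004]
contact_force: [-1.4, -1.4, -0.9]
finger_gap: 0.272
```

Request:
{"method": "carry_out", "body": {"offset": [[0.006,-0.001,0],[0.012,-0.002,0],[0.018,-0.003,0],[0.025,-0.004,0],[0.031,-0.004,0]], "dr": [[0,0,0],[0,0,0],[0,0,0],[0,0,0],[0,0,0]], "hand": [-1,-1,-1,-1,-1]}}

```text
time: 47.8
tool_pos: [0.5768, -0.0641, 0.0476]
tcp_rot: [0.707, 0.004, 0.707, -0.004]
contact_force: [-0.6, 0.8, -1.6]
finger_gap: 0.275
```

Smooth so far. Set it down, back off and push home.

Request:
{"method": "carry_out", "body": {"offset": [[0,0,-0.001],[0,0,-0.002],[0,0,-0.002],[0,0,-0.002],[-0.01,0,-0.002]], "dr": [[0,0,0],[0,0,0],[0,0,0],[0,0,0],[0,0,0]], "hand": [-1,-1,-0.33,-0.33,-0.33]}}

```text
time: 48.42
tool_pos: [0.5667, -0.0643, 0.0459]
tcp_rot: [0.708, 0.004, 0.707, -0.004]
contact_force: [-0.4, 0.4, 0.2]
finger_gap: 0.336
```

Request:
{"method": "carry_out", "body": {"offset": [[-0.015,0,0],[-0.03,0,0],[-0.045,0,0],[-0.048,0,0],[-0.048,0,0]], "dr": [[0,0,0],[0,0,0],[0,0,0],[0,0,0],[0,0,0]], "hand": [-0.33,-0.33,-0.33,-1,-1]}}

```text
time: 49.05
tool_pos: [0.5182, -0.0642, 0.0458]
tcp_rot: [0.707, 0.004, 0.707, -0.004]
contact_force: [-0.1, -0.4, 0.1]
finger_gap: -0.002
```

Request:
{"method": "carry_out", "body": {"offset": [[0,0,0],[0,0,0],[0.008,0,0.002],[0.018,0,0.002],[0.028,0,0.002]], "dr": [[0,0,0],[0,0,0],[0,0,0],[0,0,0],[0,0,0]], "hand": [-1,-1,-1,-1,-1]}}

```text
time: 49.68
tool_pos: [0.5471, -0.0642, 0.0476]
tcp_rot: [0.707, 0.004, 0.707, -0.004]
contact_force: [-0.7, -0.7, 0.8]
finger_gap: 0.001
```

Request:
{"method": "carry_out", "body": {"offset": [[0.008,0,0],[0.016,0,0],[0.024,0,0],[0.03,0,0],[0.034,0,0]], "dr": [[0,0,0],[0,0,0],[0,0,0],[0,0,0],[0,0,0]], "hand": [-1,-1,-1,-1,-1]}}

```text
time: 50.3
tool_pos: [0.5806, -0.0642, 0.0475]
tcp_rot: [0.707, 0.004, 0.707, -0.004]
contact_force: [-1.5, 0.1, 0.0]
finger_gap: -0.0
```

Request:
{"method": "carry_out", "body": {"offset": [[0.002,0,0],[0.004,0,0],[0.006,0,0],[0.007,0,0],[0.007,0,0]], "dr": [[0,0,0],[0,0,0],[0,0,0],[0,0,0],[0,0,0]], "hand": [-1,-1,-1,-1,-1]}}

```text
time: 50.92
tool_pos: [0.5839, -0.0638, 0.0464]
tcp_rot: [0.705, 0.004, 0.709, -0.004]
contact_force: [-6.3, 0.4, -0.2]
finger_gap: -0.001
```

Request:
{"method": "carry_out", "body": {"offset": [[-0.015,0,0],[-0.04,0,0.03],[-0.07,0.04,0.08],[-0.1,0.1,0.13],[-0.12,0.16,0.16]], "dr": [[0,0,0],[0,0,0],[0,0,0],[0,0,0],[0,0,0]], "hand": [-1,-1,-1,-1,0.2]}}

```text
time: 51.55
tool_pos: [0.4786, 0.0672, 0.1922]
tcp_rot: [0.708, 0.005, 0.706, -0.005]
contact_force: [1.0, 0.3, -0.3]
finger_gap: 0.197
```

```bash
python3 yaw.py 128:.104,121:.0776,114:.0527,107:.026,100:.001,93:-.026,86:-.0515,79:-.0765,72:-.1015; python3 look.py l5.png
```

```text
t 51.55 tcp [0.4786 0.0672 0.1922] F [ 1.   0.3 -0.3] gap 0.197 q [ 0.01  0.21 -0.26  1.11  0.    0.02]
toolx [ 0.003  0.    -1.   ] tooly [0.014 1.    0.   ] 89.2
128 y 0.1060 yaw -0.160 | gap to next mm 2.7
121 y 0.0782 yaw -0.071 | gap to next mm 2.4
114 y 0.0508 yaw -0.019 | gap to next mm 3.1
107 y 0.0227 yaw 0.049 | gap to next mm -2.2
100 y -0.0001 yaw -0.055 | gap to next mm -0.4
93 y -0.0247 yaw -0.003 | gap to next mm 0.6
86 y -0.0503 yaw 0.022 | gap to next mm 0.2
79 y -0.0755 yaw -0.006 | gap to next mm 3.9
72 y -0.1044 yaw 0.071 | gap to next mm 
3502.875
t 51.65 tcp [0.4789 0.0702 0.194 ] F [ 0.3 -0.7 -0.6] gap 0.375 q [ 0.01  0.2  -0.25  1.11  0.    0.02]
toolx [ 0.006  0.002 -1.   ] tooly [0.006 1.    0.002] 89.7
```

View pics/l5.png

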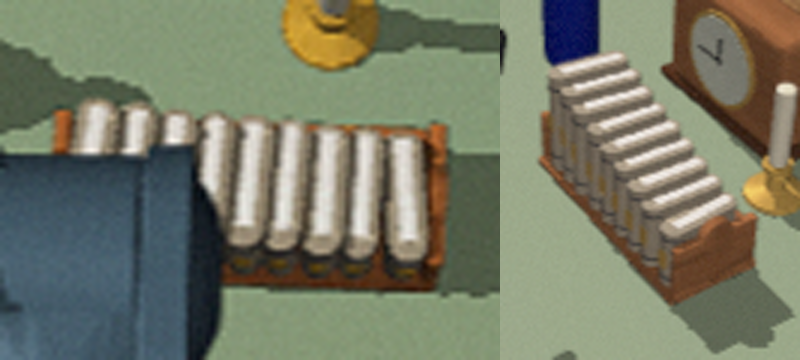

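All nine are in the row with spines level. 128 is yawed about -0.12, and 72 a few degrees. Straightening 128, and with it 121, by the same top pinch.

Request:
{"method": "carry_out", "body": {"offset": [[0.03,0.009,0.01],[0.065,0.018,0.01],[0.1,0.027,0.01],[0.135,0.036,0.005],[0.165,0.0447,0]], "dr": [[0,0,-0.03],[0,0,-0.06],[0,0,-0.09],[0,0,-0.123],[0,0,-0.123]], "hand": [0.2,0.2,0.2,0.2,0.2], "grip_force": 25}}

```text
time: 52.38
tool_pos: [0.645, 0.1095, 0.188]
tcp_rot: [0.705, 0.048, 0.706, -0.049]
contact_force: [0.6, 0.5, 0.1]
finger_gap: 0.6
```

Request:
{"method": "carry_out", "body": {"offset": [[0,0,-0.01],[0,0,-0.03],[0,0,-0.05],[0,0,-0.05],[0,0,-0.05]], "dr": [[0,0,0],[0,0,0],[0,0,0],[0,0,0],[0,0,0]], "hand": [0.2,0.2,0.2,0.2,0.2]}}

```text
time: 53.0
tool_pos: [0.6432, 0.1103, 0.1403]
tcp_rot: [0.705, 0.048, 0.706, -0.048]
contact_force: [-0.6, -1.1, -0.0]
finger_gap: 0.597
```

```bash
python3 st.py
```

```text
t 53.0 tcp [0.6432 0.1103 0.1403] F [-0.6 -1.1 -0. ] gap 0.597 q [ 0.07  0.57  0.15  1.15 -0.    0.21]
toolx [-0. -0. -1.] tooly [ 0.135  0.991 -0.   ] 82.2
```

Request:
{"method": "carry_out", "body": {"offset": [[0,0.004,-0.002],[0,0.004,-0.007],[0,0.004,-0.007],[0,0.004,-0.007],[0,0.004,-0.007]], "dr": [[0,0,0],[0,0,0],[0,0,0],[0,0,0],[0,0,0]], "hand": [0.2,0.2,-1,-1,-1]}}

```text
time: 53.62
tool_pos: [0.6434, 0.1151, 0.1331]
tcp_rot: [0.705, 0.048, 0.706, -0.048]
contact_force: [-0.1, 0.6, 0.1]
finger_gap: 0.295
```

Request:
{"method": "carry_out", "body": {"offset": [[0,0,0],[0,0,0],[0,0,0],[0,0,0],[0,0,0]], "dr": [[0,0,0],[0,0,0],[0,0,0],[0,0,0.04],[0,0,0.08]], "hand": [-1,-1,-1,-1,-1]}}

```text
time: 54.25
tool_pos: [0.6433, 0.1151, 0.1331]
tcp_rot: [0.707, 0.019, 0.707, -0.019]
contact_force: [-0.4, -0.9, 0.1]
finger_gap: 0.29
```

Request:
{"method": "carry_out", "body": {"offset": [[0,0,0],[0,-0.001,0],[0,-0.001,0],[0,-0.001,0],[0,0,0]], "dr": [[0,0,0.03],[0,0,0.06],[0,0,0.07],[0,0,0.05],[0,0,0.043]], "hand": [-1,-1,-1,-1,-1]}}

```text
time: 54.88
tool_pos: [0.6434, 0.1148, 0.1331]
tcp_rot: [0.707, 0.004, 0.707, -0.005]
contact_force: [-0.8, -0.0, 0.4]
finger_gap: 0.289
```

Request:
{"method": "carry_out", "body": {"offset": [[0,0,0],[0,0,0],[0,0,0],[0,0,0.02],[0,0,0.06]], "dr": [[0,0,0],[0,0,0],[0,0,0],[0,0,0],[0,0,0]], "hand": [-0.2,0,0,0,0]}}

```text
time: 55.5
tool_pos: [0.6419, 0.1148, 0.1916]
tcp_rot: [0.705, 0.004, 0.709, -0.004]
contact_force: [0.9, 0.2, -1.0]
finger_gap: 0.501
```

Request:
{"method": "carry_out", "body": {"offset": [[-0.03,0.01,0.03],[-0.07,0.05,0.03],[-0.12,0.1,0.03],[-0.16,0.15,0.03],[-0.2,0.2,0.03]], "dr": [[0,0,0],[0,0,0],[0,0,0],[0,0,0],[0,0,0]], "hand": [0,0,0,0,0]}}

```text
time: 56.12
tool_pos: [0.4492, 0.3075, 0.2234]
tcp_rot: [0.707, 0.005, 0.707, -0.004]
contact_force: [0.5, 1.3, -0.4]
finger_gap: 0.499
```

```bash
python3 yaw.py 128:.106,121:.078,114:.0508,107:.025,100:-.0005,93:-.0255,86:-.0503,79:-.0755,72:-.104; python3 m4.py;python3 - <<'E'
from h import *
t=get("top");s=get("side")
a=cv2.resize(t["color"][150:225,235:335],(480,360),interpolation=cv2.INTER_CUBIC)
b=cv2.resize(s["color"][140:260,250:350],(300,360),interpolation=cv2.INTER_CUBIC)
u=cv2.resize(t["color"][130:310,130:440],(413,240));v=cv2.resize(s["color"][130:350,140:440],(327,240))
o=np.zeros((600,780,3),np.uint8);o[:360,:480]=a;o[:360,480:]=b;o[360:,:413]=u;o[360:,413:740]=v
cv2.imwrite("pics/l6.png",o[:,:,::-1])
E
```

```text
t 56.12 tcp [0.4492 0.3075 0.2234] F [ 0.5  1.3 -0.4] gap 0.499 q [ 0.48  0.32 -0.03  1.23  0.    0.5 ]
toolx [ 0.001  0.001 -1.   ] tooly [0.012 1.    0.001] 89.3
128 y 0.1028 yaw -0.045 | gap to next mm 2.2
121 y 0.0757 yaw -0.052 | gap to next mm -0.3
114 y 0.0510 yaw -0.060 | gap to next mm 0.7
107 y 0.0252 yaw -0.035 | gap to next mm 0.9
100 y -0.0006 yaw -0.028 | gap to next mm -1.0
93 y -0.0246 yaw -0.004 | gap to next mm 0.6
86 y -0.0502 yaw 0.021 | gap to next mm 0.1
79 y -0.0754 yaw -0.011 | gap to next mm 4.0
72 y -0.1044 yaw 0.072 | gap to next mm 
2738.8125
t 56.23 tcp [0.4464 0.3102 0.2235] F [ 1.  -0.3  0.4] gap 0.502 q [ 0.49  0.32 -0.03  1.23  0.    0.49]
toolx [-0.001  0.002 -1.   ] tooly [0.004 1.    0.002] 89.8
mug [ 0.4375 -0.2761 -2.4074] 216.9375
```

View pics/l6.png

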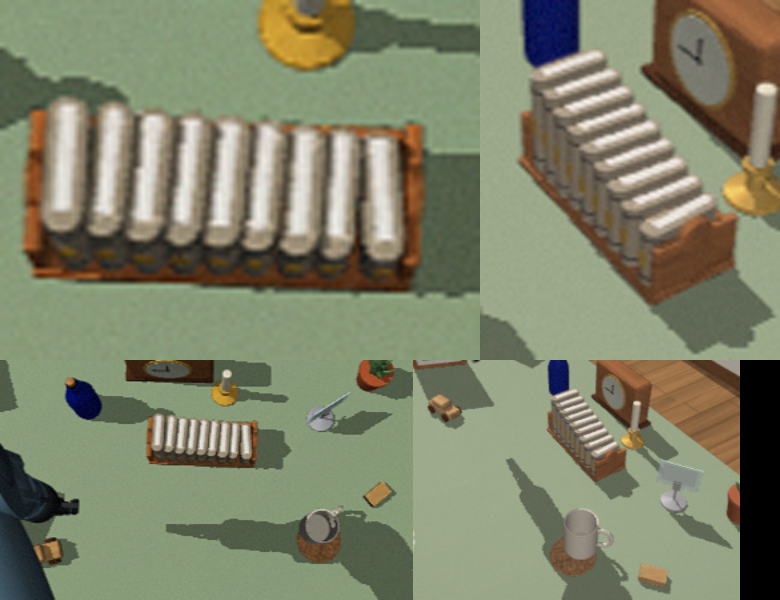

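The row is straight, with all yaws under about 4 degrees, and the other ornaments are untouched. But the mug has been knocked to (.4375,-.276), off-centre on the coaster by about 28 mm. I'll put it back.

Request:
{"method": "carry_out", "body": {"offset": [[0,-0.05,0],[0,-0.1,0],[0,-0.15,0],[0,-0.2,0],[0,-0.25,0]], "dr": [[0,0,-0.08],[0,0,-0.16],[0,0,-0.24],[0,0,-0.32],[0,0,-0.4]], "hand": [1,1,1,1,1], "grip_force": 80}}

```text
time: 57.0
tool_pos: [0.451, 0.053, 0.2232]
tcp_rot: [0.692, 0.146, 0.691, -0.147]
contact_force: [1.1, 0.4, 0.2]
finger_gap: 0.995
```

Request:
{"method": "carry_out", "body": {"offset": [[0.005,-0.05,0],[0.01,-0.1,0],[0.02,-0.15,0],[0.025,-0.2,0],[0.033,-0.25,0]], "dr": [[0,0,-0.08],[0,0,-0.16],[0,0,-0.24],[0,0,-0.32],[0,0,-0.4]], "hand": [1,1,1,1,1]}}

```text
time: 57.62
tool_pos: [0.483, -0.1975, 0.2232]
tcp_rot: [0.649, 0.281, 0.649, -0.281]
contact_force: [0.9, 0.5, 0.4]
finger_gap: 0.995
```

```bash
sed -i 's/print("mug".*/print("mug",np.round(r.x,4),r.fun)/' m4.py
cat > m5.py <<'E'
from st import *
f=get("side");B=[bb(f,cyl(.085,0,.095)+[.4375,-.276,0])]
for z in(.005,0.):
    r=nm(lambda p:cost(lambda im,f:mug(im,f,*p,z=z),[f],[(nongreen(f)>0)&~wood(f)],B),[.4375,-.276,-2.407],[.01,.01,.2]);print("mug z",z,np.round(r.x,4),r.fun)
crop(f,230,400,210,360,4,"m5.png")
E
python3 m5.py
```

```text
t 57.62 tcp [ 0.483  -0.1975  0.2232] F [0.9 0.5 0.4] gap 0.995 q [-0.51  0.27 -0.09  1.21 -0.    0.31]
toolx [ 0. -0. -1.] tooly [0.73  0.684 0.   ] 43.1
mug z 0.005 [ 0.4378 -0.276  -2.4119] 139.375
mug z 0.0 [ 0.4401 -0.2731 -2.4125] 139.9375
```

View pics/m5.png

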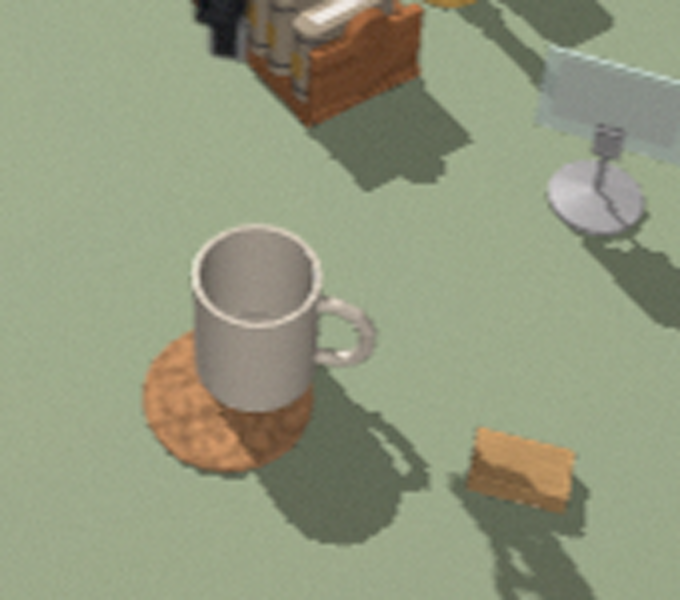

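The mug stands upright, off-centre towards (258,400) on the coaster centred at (228,400). Re-grasping the handle.

Request:
{"method": "carry_out", "body": {"offset": [[-0.001,-0.04,0],[-0.003,-0.08,0],[-0.004,-0.1247,0],[-0.004,-0.1247,-0.04],[-0.004,-0.1247,-0.08]], "dr": [[0,0,-0.01],[0,0,-0.02],[0,0,-0.022],[0,0,-0.022],[0,0,-0.022]], "hand": [1,1,1,1,1]}}

```text
time: 58.3
tool_pos: [0.479, -0.3214, 0.1424]
tcp_rot: [0.647, 0.287, 0.645, -0.288]
contact_force: [0.7, 0.3, 0.6]
finger_gap: 0.996
```

```bash
python3 st.py
```

```text
t 58.3 tcp [ 0.479  -0.3214  0.1424] F [0.7 0.3 0.6] gap 0.996 q [-0.7   0.42 -0.09  1.06 -0.    0.14]
toolx [ 0.001 -0.001 -1.   ] tooly [0.743 0.669 0.   ] 42.0
```

Request:
{"method": "carry_out", "body": {"offset": [[0,0,-0.03],[0,0,-0.065],[0,0,-0.097],[0,0,-0.097],[0,0,-0.097]], "dr": [[0,0,0],[0,0,0],[0,0,0],[0,0,0],[0,0,0]], "hand": [1,1,1,1,-1]}}

```text
time: 58.92
tool_pos: [0.4796, -0.3197, 0.0471]
tcp_rot: [0.647, 0.287, 0.646, -0.287]
contact_force: [0.5, 0.9, 0.5]
finger_gap: 0.814
```

Request:
{"method": "carry_out", "body": {"offset": [[0,0,0],[0,0,0],[0,0,0],[0,0,0],[0,0,0]], "dr": [[0,0,0],[0,0,0],[0,0,0],[0,0,0],[0,0,0]], "hand": [-1,-1,-1,-1,-1]}}

```text
time: 59.55
tool_pos: [0.4798, -0.3188, 0.0467]
tcp_rot: [0.647, 0.286, 0.646, -0.286]
contact_force: [-0.8, -1.4, 4.3]
finger_gap: 0.094
```

Request:
{"method": "carry_out", "body": {"offset": [[0,0,0.006],[0,0,0.012],[0,0,0.015],[-0.006,-0.003,0.015],[-0.012,-0.005,0.015]], "dr": [[0,0,0],[0,0,0],[0,0,0],[0,0,0],[0,0,0]], "hand": [-1,-1,-1,-1,-1]}}

```text
time: 60.18
tool_pos: [0.4668, -0.3235, 0.0609]
tcp_rot: [0.646, 0.286, 0.647, -0.286]
contact_force: [-0.2, 0.6, -2.3]
finger_gap: 0.099
```

Request:
{"method": "carry_out", "body": {"offset": [[-0.007,-0.003,0],[-0.014,-0.006,0],[-0.014,-0.006,0],[-0.014,-0.006,-0.008],[-0.014,-0.006,-0.015]], "dr": [[0,0,0],[0,0,0],[0,0,0],[0,0,0],[0,0,0]], "hand": [-1,-1,-1,-1,-1]}}

```text
time: 60.8
tool_pos: [0.4541, -0.3302, 0.0463]
tcp_rot: [0.647, 0.286, 0.646, -0.287]
contact_force: [-1.2, -0.0, 28.9]
finger_gap: 0.096
```

Request:
{"method": "carry_out", "body": {"offset": [[0,0,0.001],[0,0,0.001],[0,0,0.001],[0,0,0.001],[0,0,0.001]], "dr": [[0,0,0],[0,0,0],[0,0,0],[0,0,0],[0,0,0]], "hand": [-1,-0.6,-0.2,0.2,0.5]}}

```text
time: 61.42
tool_pos: [0.4535, -0.3294, 0.0471]
tcp_rot: [0.647, 0.286, 0.647, -0.286]
contact_force: [0.3, 0.9, -0.1]
finger_gap: 0.747
```

Request:
{"method": "carry_out", "body": {"offset": [[0,0,0],[0,0,0.03],[0,0,0.07],[0,0,0.11],[0,0,0.15]], "dr": [[0,0,0],[0,0,0],[0,0,0],[0,0,0],[0,0,0]], "hand": [0.5,0.5,0.5,0.5,0.5]}}

```text
time: 62.05
tool_pos: [0.4533, -0.3293, 0.1984]
tcp_rot: [0.647, 0.286, 0.646, -0.286]
contact_force: [1.0, -0.4, -0.0]
finger_gap: 0.747
```

Request:
{"method": "carry_out", "body": {"offset": [[0,0.05,0.02],[0,0.1,0.03],[0,0.15,0.03],[0,0.2,0.03],[-0.02,0.25,0.03]], "dr": [[0,0,0],[0,0,0],[0,0,0],[0,0,0],[0,0,0]], "hand": [0.5,0.5,0.5,0.5,0.5]}}

```text
time: 62.68
tool_pos: [0.434, -0.0779, 0.2272]
tcp_rot: [0.647, 0.286, 0.646, -0.286]
contact_force: [-0.0, 1.0, 1.1]
finger_gap: 0.748
```

Request:
{"method": "carry_out", "body": {"offset": [[0,0.06,0],[-0.01,0.12,0],[-0.02,0.18,0],[-0.03,0.24,0],[-0.04,0.3,0]], "dr": [[0,0,0],[0,0,0],[0,0,0],[0,0,0],[0,0,0]], "hand": [0.5,0.5,0.5,0.5,0.5]}}

```text
time: 63.3
tool_pos: [0.3929, 0.2225, 0.2274]
tcp_rot: [0.647, 0.287, 0.646, -0.286]
contact_force: [0.4, 0.5, 0.2]
finger_gap: 0.75
```

```bash
python3 m4.py; python3 yaw.py 128:.1028,121:.0757,114:.051,107:.0252,100:-.0006,93:-.0246,86:-.0502,79:-.0754,72:-.1044|tail -10;python3 - <<'E'
from h import *
t=get("top");s=get("side")
a=cv2.resize(t["color"][150:225,235:335],(440,330),interpolation=cv2.INTER_CUBIC)
b=cv2.resize(s["color"][140:260,250:350],(300,360),interpolation=cv2.INTER_CUBIC)
u=cv2.resize(t["color"][130:310,130:440],(413,240));v=cv2.resize(s["color"][210:350,240:400],(274,240))
o=np.zeros((600,780,3),np.uint8);o[:330,:440]=a;o[:360,480:]=b;o[360:,:413]=u;o[360:,413:687]=v
cv2.imwrite("pics/l7.png",o[:,:,::-1])
E
```

```text
t 63.3 tcp [0.3929 0.2225 0.2274] F [0.4 0.5 0.2] gap 0.75 q [ 0.37  0.13 -0.26  1.18 -0.    1.21]
toolx [ 0.001  0.    -1.   ] tooly [0.741 0.672 0.001] 42.2
mug [ 0.4122 -0.2866 -2.3865] 229.0
128 y 0.1027 yaw -0.029 | gap to next mm 2.0
121 y 0.0757 yaw -0.052 | gap to next mm 0.6
114 y 0.0500 yaw -0.040 | gap to next mm 0.2
107 y 0.0249 yaw -0.047 | gap to next mm 0.7
100 y -0.0008 yaw -0.038 | gap to next mm -1.3
93 y -0.0246 yaw 0.000 | gap to next mm 1.3
86 y -0.0509 yaw -0.004 | gap to next mm 0.5
79 y -0.0763 yaw -0.008 | gap to next mm 4.1
72 y -0.1054 yaw 0.077 | gap to next mm 
2734.6875
```

View pics/l7.png

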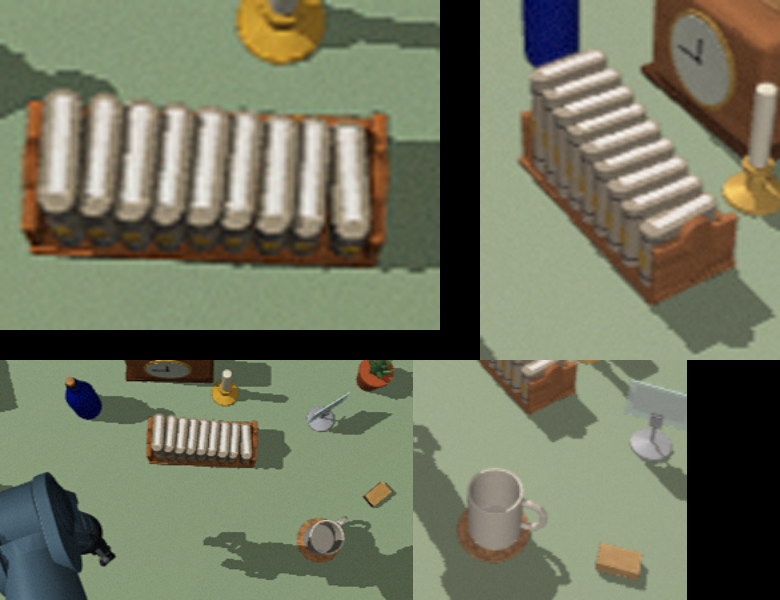

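The mug is centred again, the row is straight and stepping down, and the spines are level. Handing in.

```bash
python3 -c "
from station import bot
print(bot.hand_in())"
```

```text
the job is handed in; nothing more can be done
None
```

The mug is on the coaster and all four loose albums (121, 107, 93 and 79) are filed in their height-order gaps with spines towards the robot. I handed the job in at about 63 s; it reports no verdict.

**Mug:** I moved it first. It was later knocked about 28 mm off-centre, so I regrasped it by the handle and put it back. The last fit puts it within 1 mm of the coaster centre. One lowering move read 28.9 N upward at the wrist as the mug met the coaster.

**Albums:** Each was pushed home with the shut fingers until the force rose to 5–10 N. The four end positions agree to within 1.5 mm, so the spines should be level.

**Straightness:** My insertions turned 128 twice, and I straightened it both times by its protruding top. The last fit shows every album upright and within about 0.05 rad of straight. The exception is 72, at about 0.08 rad (4°), with a gap of about 4 mm beside it; I left it as roughly straight.

**Fit limits:** The fit's gap values are good to only about 1–2 mm; one came out at -1.3 mm.

**Ornaments:** They look unmoved in the final pictures, but I did not measure them.

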